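Refit the divider in a medicine stock bin

ROBOT

A 7-joint arm with a two-finger parallel gripper is mounted at the origin on the work surface. World frame = base frame: x ahead of the robot, y to its left, z up, the work surface at z = 0. Lengths are in m, angles in degrees, forces in N, time in s.
With the tool pointing down it reaches from about 0.425 to 1.025 m from the base axis. Payload 9.4 kg.
Tool frame: the origin (TCP) lies between the finger pads; the fingertips stand 22 mm ahead of it and the grasp point (between the pads) lies 3 mm ahead of it; z points along the fingers, y is the direction in which the jaws open and shut (so a half turn about z gives the same grasp; the last joint's range is limited). The gripper opens to 93 mm and grips with 3 to 60 N. Pads are 15 mm wide; open, the fingers measure 128 mm over their backs; the gripper's body (75 mm by 188 mm) begins 65 mm behind the grasp point.
Start: joints at [-67.592, 34.337, -0.143, 91.639, 0.103, 54.024, -4.572], TCP at [0.327, 0.647, 0.211] pointing down, gripper open.
Joint ranges: [-147.43, 147.43], [-19.82, 112.94], [-74.19, 73.91], [6.32, 146.72], [-59.91, 239.91], [6.04, 106.73], [-150.56, 150.56]. Speed limits (degrees/s): [127.2, 127.2, 172.46, 172.46, 180, 180, 180].

INTERFACE

Orientations are given as a 3x3 rotation matrix whose columns are the frame's x, y, z axes.
In Python, from workcell import ctrl, cams gives the robot as it stands.
- The arm moves only by the tool move_arm, never from a script. Its argument "increments" is a list of rows, each a list of 7 numbers: the shift along the tool's x, y, z in mm, then the turn, a rotation vector about the tool's x, y, z in degrees, then the closure, from 0 (fully open) to 1 (shut). In form: [[tx, ty, tz, rx, ry, rz, claw], ...]. A call has 1 to 8 rows; each row is the pose to reach, as a shift and turn from the pose measured when the call began, along the tool's axes at that moment; what a row does not reach only later rows make up. A row lasts 1/10 s, in which the tool goes at most 50 mm and 8.59 degrees, less where a joint would pass 70% of its speed; a pose out of reach is approached as far as the arm can. A call with a gripper value outside its range is refused whole. The fingers move at their own pace and stop on an object; "force" is the grip in N (left out, the last holds). Time passes only in rows, so rows that repeat a pose let the fingers close. It gives the time, the measured TCP pose, the force and the opening at its end, in the units of the state.
- ctrl.read_state(): the state, without advancing time (a new reading comes with each control period).
- cams.capture(name): name is "side" or "top"; returns a dict with "frame" (420x560x3 uint8, red, green, blue), "range_z" (420x560 float32, m along the optical axis (not along the pixel's ray), 0 where there is no reading), "K" (3x3 intrinsics, pixels), "k1" (the pictures are not rectified: a ray, as slopes to the right and down, at radius r is drawn at 1 + k1 r^2 times it, then the intrinsics apply), "xyz" and "rotation" of the camera in the world. Camera axes: x right, y down, z forward; pixel columns grow to the right and rows downward; lengths in m; the calibration is good to about 2 mm. A picture is of the moment at which its call begins.
- ctrl.job_done(): hands the job in, once; it reports no verdict.
Trained networks look in the newest picture that a camera, given by its name, has taken for a name from the list of things; names that differ only in an ending like _2 or _b are one class to them, and where a whole thing is asked for, a point or a joint stands for the part that bears it (a point fixed in the world has none). Each returns a list of dicts, best first, with "p" (0 to 1); they miss things now and then, are a little off and sometimes report something else, mostly with a low value. They report only what shows in the picture. A call takes as long as a camera call.
- cams.boxes_of(thing, camera): "box" ([left, top, width, height] in pixels, round what is visible of it).
- cams.spot_point(thing, camera): "point" ([row, column] in pixels: a listed point, or the origin of a listed thing).
The state is a dict: "t": time; "joint_pos": joint angles; "dq": joint speeds; "joint_torque": joint torques, N m; "tcp_pos": TCP position; "tcp_rot": TCP orientation; "ft_force": force on the tool from outside, world axes, zero at the start; "torque": the same for the moment, N m; "opening": finger opening in m.
Only numpy, scipy, OpenCV 4.12 (cv2) and the standard library are available. Lean on these libraries where they do the work, as an engineer would, in place of code of your own. Each camera call takes 0.05 s, during which the arm holds its last target.

TASK

In the grey stock bin, push the stray carton lying across the divider guides along until it meets its matching carton at the end of the bin. Then take the wide divider (not the narrow one) from the stand, lower it upright into the bin's guides without dropping it until it rests on the stiff shoes, and let go of it there; next press it from above until it is fully home, and last turn the keeper fully over the divider's top rail. Leave the narrow divider standing in the stand and the jar upright at its end of the bin.

Things in the scene. Friction and masses are not known exactly. Their poses are not given: they have to be found in the camera images.
- bin: Fixed grey open-topped stock bin; origin: centre of its underside, on the table. Own x runs across it (inner width 150 mm, outer 158), own y along it (inner length 330 mm, outer 338); walls 4 mm thick, rim 80 mm and inner floor 4 mm above the table. The keeper is on its +x long wall, the one away from the robot.
- guides (a point): Point on the bin floor midway between the two white vertical guides, one on each long wall at bin own y = 0 (axes as the bin's). Each is two ribs reaching 10 mm inward with a slot 8.5 mm wide; mouths flare to about 20 mm wide from 62 to 76 mm above the table. A divider stands in them across the bin, along own x. 130 mm are free between the guides.
- shoes (a joint): Two small linked black shoes in the bottoms of the guide slots; metres pushed down: 0 as found (tops 35 mm above the table), 0.025 fully down (tops at 10 mm). Stiff: about 8 N moves them, they carry the divider's weight (up to 1.6 N) without moving, and they stay where pushed.
- keeper (a joint): Steel turn-button on a vertical pivot outside the bin's +x wall, at bin own x = 92 mm, y = 0. Radians: at 0 (open) its arm points along bin own +y; grows anticlockwise from above to a stop at 1.571, where it points to bin own -x, over the end of the seated divider's rail. Starts at 0 to 0.35. Arm 52 mm long, 12 wide, 99 to 105 mm above the table.
- keeper_tab (a point): Centre of the upright round thumb tab on the keeper arm: 12 mm diameter, from 105 to 137 mm above the table (this point at 121 mm), 45 mm from the pivot axis. About 1 N at the tab turns the keeper; it stays where it is left. It cannot pass over the rail until the divider is pressed home.
- stand: Fixed dark steel stand, 160 mm (own x) by 130 mm (own y), base 6 mm thick; two grooves along own x at own y = -45 and +45 mm, each 7 mm wide between 24 mm high walls (tops 30 mm above the table). One divider stands in each; which one where varies. Origin: centre of its underside.
- divider_mid (a point): Centre (half-way up) of the wide divider: white plate 142 mm wide (own x), 5 thick (own y), top rail 130 mm long (own x), 12 thick, 18 high; total height 86 mm, so the rail top is 43 and its middle 34 mm above this point. 84 to 156 g. Own z is up. Starts upright in the stand, lower edge 6 mm above the table. This point is 78 mm above the table on the raised shoes, 53 mm fully home.
- narrow_mid (a point): Centre (half-way up) of the narrow divider, like the wide one but 92 mm wide with an 80 mm rail; too narrow for the bin's guides. It stands in the other groove and stays there.
- stray_mid (a point): Centre of the stray white medicine carton: 100 mm (own x, across the bin) by 50 mm (own y, along the bin), 56 mm high, about 0.12 kg; lies on the bin floor across the line between the guides.
- mate_mid (a point): Centre of the matching carton of the same size, standing at one end of the bin (either end, 2 to 5 mm from the end wall). When the cartons meet, their centres are 50 mm apart.
- jar_mid (a point): Centre (half-way up) of an amber jar with white cap, 44 mm diameter, 72 mm high, standing at the other end of the bin.

How it is judged (in metres and radians):
On the way, in this order (a step that is already met when the one before it is completed fails the run):
1. the stray carton has been pushed up to its matching carton, clear of the guides (horizontal distance between stray_mid and mate_mid below 0.066 m and ((y of stray_mid in the frame of bin above 0.06 m and y of mate_mid in the frame of bin above 0.1 m and y of jar_mid in the frame of bin below -0.06 m) or (y of stray_mid in the frame of bin below -0.06 m and y of mate_mid in the frame of bin below -0.1 m and y of jar_mid in the frame of bin above 0.06 m))), for 0.2 s.
2. the wide divider stands upright in both guides, let go (x of divider_mid in the frame of bin between -0.008 and 0.008 m and y of divider_mid in the frame of bin between -0.004 and 0.004 m and angle between divider_mid's own z axis and vertical below 0.08 rad and angle between the x axis of divider_mid and the x axis of bin, either way round below 0.05 rad and z of divider_mid in the frame of bin below 0.083 m and contact force between the fingers and divider below 0.3 N), for 0.2 s.
3. the divider is pressed fully home (x of divider_mid in the frame of bin between -0.008 and 0.008 m and y of divider_mid in the frame of bin between -0.004 and 0.004 m and angle between divider_mid's own z axis and vertical below 0.08 rad and angle between the x axis of divider_mid and the x axis of bin, either way round below 0.05 rad and z of divider_mid in the frame of bin below 0.0565 m and value of joint shoes above 0.0215 m), for 0.2 s.
4. the keeper is turned fully over the divider's rail (value of joint keeper above 1.4 rad), for 0.2 s.
At the end, for the whole second after the job is handed in: Cartons together at one end (centres within 66 mm, stray 60 mm past the guides), jar upright at the other; wide divider upright in both guides, at rest, within 3.5 mm of home, 4 mm of the guide line, 8 mm across; keeper at least 1.4 rad over its rail; narrow divider upright (all of step 1 and all of step 3 and value of joint keeper above 1.4 rad and linear speed of divider below 0.02 m/s and angle between each of narrow_mid, jar_mid's own z axis and vertical below 0.2 rad); the robot touches nothing.
It fails at once if the wide divider is dropped (falls faster than 0.6 m/s untouched, about 18 mm) (contact force between the fingers and divider below 0.05 N and linear speed of divider above 0.6 m/s).
It fails at once if the narrow divider is moved by more than 25 mm (distance of narrow_mid from where it was at the start of the episode above 0.025 m).
It fails at once if the jar is tipped over or moved by more than 40 mm (angle between jar_mid's own z axis and vertical above 0.5 rad or distance of jar_mid from where it was at the start of the episode above 0.04 m).
It fails at once if a carton is tipped over (angle between any of stray_mid, mate_mid's own z axis and vertical above 0.7 rad).
It also fails if it takes over 64 s, if anything falls off the work surface, if the arm or the gripper's body presses on something with over 40 N, if the wrist force passes 120 N, or if a joint passes its speed limit or range.

## Working session

There is one attempt and no reset: what is moved stays moved. The work goes in short steps, Python scripts to look and compute and a tool call to move; the robot and the scene stay as the last step left them, time stands still between calls to the robot, and variables do not carry over. Pictures are saved under pics/ and viewed, and the job is handed in when it is done.

Besides the shell and the picture viewer there is one more tool, called after "Request:" by a JSON object that holds its "fn" and its "kwargs", one argument or row to a line. move_arm: Moves the arm, as the interface text tells. Its arguments: {"type":"object","properties":{"increments":{"type":"array","items":{"type":"array","items":{"type":"number"}}},"force":{"type":"number"}},"required":["increments"]}

```bash
mkdir -p pics; ls; cat > h.py <<'E'
import numpy as np, cv2
from workcell import ctrl, cams
def cap(n,save=None):
    c=cams.capture(n)
    if save: cv2.imwrite('pics/'+save,c['frame'][:,:,::-1])
    return c
def undist(c,u,v):
    K=np.array(c['K']);x=(u-K[0,2])/K[0,0];y=(v-K[1,2])/K[1,1]
    rd=np.hypot(x,y);r=rd
    for _ in range(20): r=rd/(1+c['k1']*r*r)
    s=np.where(rd>0,r/np.maximum(rd,1e-12),1)
    return x*s,y*s
def px(c,u,v,z=None,d=None):
    a,b=undist(c,np.asarray(u,float),np.asarray(v,float))
    ray=np.stack([a,b,np.ones_like(a)],-1)@np.array(c['rotation']).T
    o=np.array(c['xyz'])
    if z is not None: t=(z-o[2])/ray[...,2]
    else: t=d
    return o+ray*np.asarray(t)[...,None]
def cloud(c):
    v,u=np.mgrid[0:c['frame'].shape[0],0:c['frame'].shape[1]]
    return px(c,u,v,d=c['range_z'])
def proj(c,P):
    q=(np.asarray(P,float)-np.array(c['xyz']))@np.array(c['rotation'])
    a=q[...,0]/q[...,2];b=q[...,1]/q[...,2];s=1+c['k1']*(a*a+b*b);K=np.array(c['K'])
    return np.stack([a*s*K[0,0]+K[0,2],b*s*K[1,1]+K[1,2]],-1)
E
python3 - <<'E'
from h import *
for n in('top','side'):
    c=cap(n,n+'0.png');print(n,c['K'],c['k1'],c['xyz'],c['rotation'])
    for t in['bin','guides','keeper_tab','stand','divider_mid','narrow_mid','stray_mid','mate_mid','jar_mid']:
        r=cams.spot_point(t,n)[:2]
        print(t,[(x['point'],round(x['p'],2)) for x in r])
s=ctrl.read_state();print(s)
E
```

```text
pics
top [[433.11455347   0.         280.63092018]
 [  0.         433.11455347 209.76221512]
 [  0.           0.           1.        ]] -0.031788343267651335 [ 0.36775085 -0.02759156  1.06208393] [[ 0.02618347 -0.98492916  0.17096482]
 [-0.99956221 -0.02343823  0.0180564 ]
 [-0.01377716 -0.17136275 -0.98511167]]
bin [([232.2, 215.4], 0.98)]
guides [([230.3, 217.2], 0.73)]
keeper_tab [([188.3, 182.9], 0.7), ([235.1, 263.5], 0.62)]
stand [([218.1, 353.5], 0.67)]
divider_mid [([213.3, 337.5], 0.84), ([231.5, 156.0], 0.19)]
narrow_mid [([206.7, 369.7], 0.75)]
stray_mid [([230.0, 199.5], 0.77)]
mate_mid [([229.7, 156.6], 0.81), ([213.9, 336.6], 0.5)]
jar_mid [([236.2, 266.3], 0.75)]
side [[409.65389104   0.         285.66562265]
 [  0.         409.65389104 210.27857545]
 [  0.           0.           1.        ]] -0.11965319294712347 [0.33048934 0.49702488 0.66402674] [[-0.92128881 -0.26481804  0.2847777 ]
 [-0.3885676   0.65617852 -0.64687322]
 [-0.01556131 -0.70661245 -0.70742964]]
bin []
guides []
keeper_tab [([289.7, 223.5], 0.86)]
stand [([195.6, 315.3], 0.67)]
divider_mid [([193.8, 3
[... 298 characters left out ...]
272075,  54.0227631 ,  -4.57109817]), 'dq': array([-0.05675158,  0.08772305, -0.10186048, -0.05140035, -0.07501168,
       -0.03532766,  0.03111111]), 'joint_torque': array([ 8.18237404e-04, -7.64821100e+01,  1.49676640e+00, -2.52702588e+01,
       -5.21795859e-02,  1.05492354e-02,  4.13502551e-05]), 'tcp_pos': array([0.3269586 , 0.64709712, 0.21112929]), 'tcp_rot': array([[-8.92558504e-01,  4.50931605e-01,  6.45544946e-05],
       [ 4.50931606e-01,  8.92558506e-01,  9.95884861e-06],
       [-5.31279037e-05,  3.79985170e-05, -9.99999998e-01]]), 'ft_force': array([-0.25161504,  0.24495251,  0.22523933]), 'torque': array([ 0.02170649,  0.003     , -0.00896779]), 'opening': 0.09282806660990509}
```

View pics/top0.png

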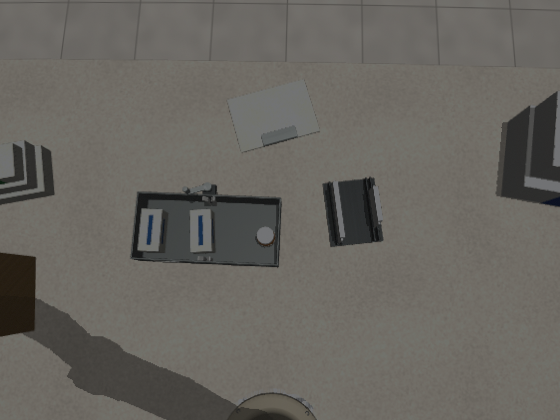

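View pics/side0.png

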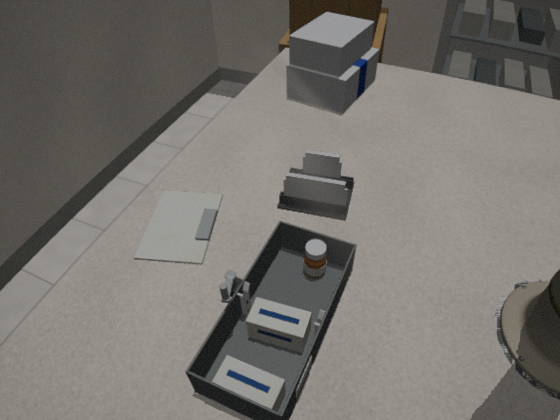

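```bash
cat >> h.py <<'E'
def ortho(c,z,x0,x1,y0,y1,res):
    # image: rows from x1 down to x0, cols from y1 to y0
    xs=np.arange(x1,x0,-res);ys=np.arange(y1,y0,-res)
    X,Y=np.meshgrid(xs,ys,indexing='ij')
    p=proj(c,np.stack([X,Y,np.full_like(X,z)],-1)).astype(np.float32)
    return cv2.remap(c['frame'][:,:,::-1].copy(),p[...,0],p[...,1],cv2.INTER_CUBIC)
E
python3 - <<'E'
from h import *
ct=cap('top');P=cloud(ct)
cs=cap('side');Q=cloud(cs)
for n,c in(('top',P),('side',Q)):
    for nm,a in (('bin',(0.35,0.65,-0.05,0.35)),('stand',(0.35,0.65,-0.3,-0.05))):
        m=(c[...,0]>a[0])&(c[...,0]<a[1])&(c[...,1]>a[2])&(c[...,1]<a[3])
        q=c[m]; print(n,nm,m.sum(),np.percentile(q[:,2],[1,10,50,90,99]).round(3))
        s=q[(q[:,2]>0.012)&(q[:,2]<(0.09 if nm=='bin' else .034))]
        r=cv2.minAreaRect((s[:,:2]*1000).astype(np.float32));print(r)
g=ortho(ct,.08,.38,.62,-.02,.36,.0005);cv2.imwrite('pics/ob.png',g);print(g.shape)
g=ortho(ct,.092,.40,.62,-.30,-.08,.0004);cv2.imwrite('pics/os.png',g);print(g.shape)
print(px(ct,215.4,232.2,z=0),px(ct,353.5,218.1,z=0),px(ct,337.5,213.3,z=.049),px(ct,369.7,206.7,z=.049))
print('stray',px(ct,199.5,230,z=.032),px(cs,280.1,321.9,z=.032),'mate',px(ct,156.6,229.7,z=.032),px(cs,247.9,387.5,z=.032),'jar',px(ct,266.3,236.2,z=.04),px(cs,312.7,259.5,z=.04))
print('tab',px(ct,182.9,188.3,z=.121),px(cs,223.5,289.7,z=.121))
E
```

```text
top bin 20441 [-0.004 -0.002  0.003  0.077  1.062]
((504.7252197265625, 161.3377685546875), (338.18023681640625, 182.89881896972656), 89.29737854003906)
top stand 12227 [-0.005 -0.002  0.001  0.016  0.093]
((551.8193359375, -185.21510314941406), (155.98081970214844, 106.26799774169922), 7.287771701812744)
side bin 30931 [-0.003 -0.001  0.004  0.069  0.1  ]
((497.23187255859375, 162.4527130126953), (340.2895202636719, 172.98008728027344), 89.25096893310547)
side stand 9425 [-0.003 -0.002  0.001  0.071  0.092]
((549.5274658203125, -183.24754333496094), (155.80625915527344, 109.62226104736328), 7.68095588684082)
(480, 760, 3)
(550, 550, 3)
[0.49190482 0.15176296 0.        ] [ 0.53541024 -0.18916568  0.        ] [ 0.53827387 -0.14388667  0.049     ] [ 0.55597598 -0.22021461  0.049     ]
stray [0.4925176  0.18498858 0.032     ] [0.48794436 0.17374954 0.032     ] mate [0.49062838 0.28900621 0.032     ] [0.48822282 0.29916592 0.032     ] jar [0.4806988  0.02345949 0.04      ] [0.48143342 0.0302721  0.04      ]
tab [0.57456506 0.20939977 0.121     ] [0.57132292 0.20117672 0.121     ]
```

View pics/ob.png

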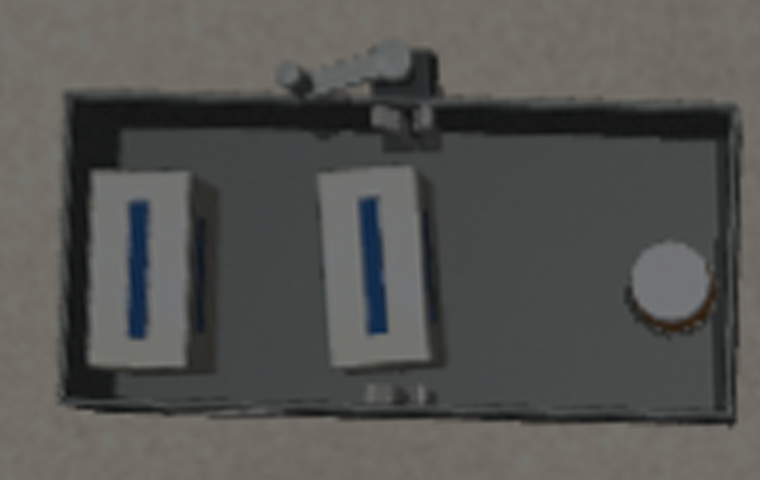

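View pics/os.png

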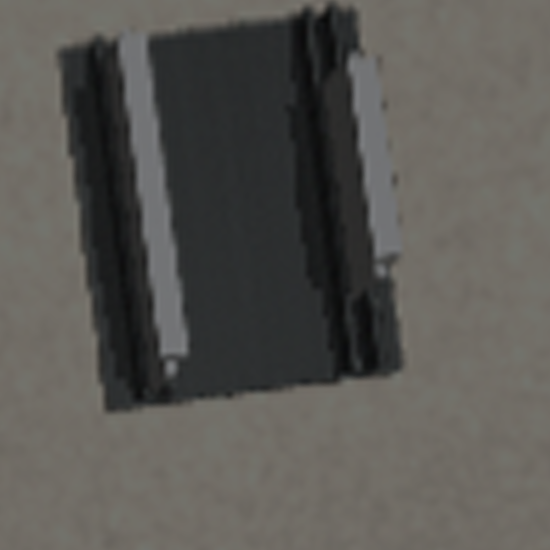

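```bash
python3 - <<'E'
from h import *
cs=cap('side')
g=ortho(cs,.08,.38,.62,-.02,.36,.0005);cv2.imwrite('pics/obs.png',g)
g=ortho(cs,.092,.40,.62,-.30,-.08,.0004);cv2.imwrite('pics/oss.png',g)
E
```

```text
(no output)
```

View pics/obs.png

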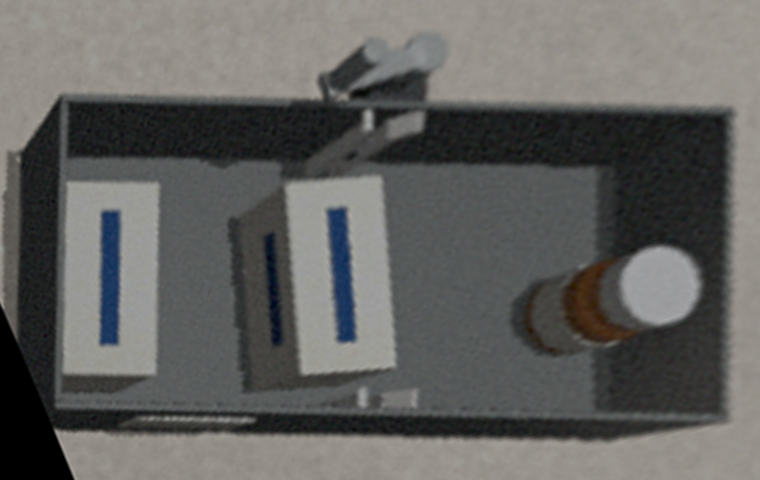

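View pics/oss.png

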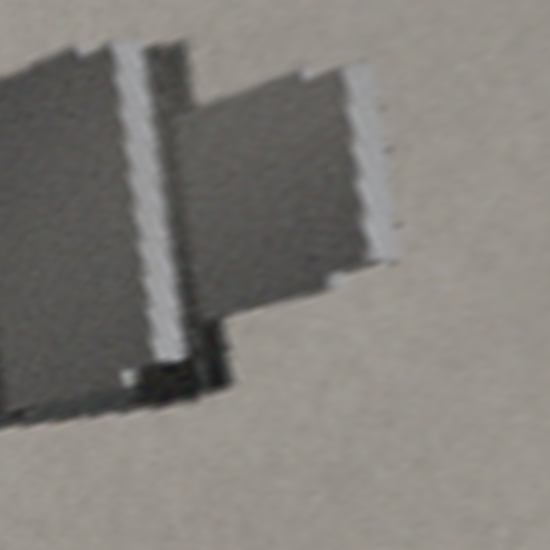

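```bash
cat >> h.py <<'E'
BC=np.array([.4917,.1612]);BY=np.radians(-1.2)
def toB(p):
    c,s=np.cos(BY),np.sin(BY);d=np.asarray(p)[...,:2]-BC
    return np.stack([c*d[...,0]+s*d[...,1],-s*d[...,0]+c*d[...,1]],-1)
def fromB(x,y):
    c,s=np.cos(BY),np.sin(BY);return BC+np.array([c*x-s*y,s*x+c*y])
def plan(x,y,z,jaw):
    """jaw: world angle deg of tool y axis; prints increments in tool axes"""
    s=ctrl.read_state();R=s['tcp_rot'];p=s['tcp_pos']
    a=np.radians(jaw);ty=np.array([np.cos(a),np.sin(a),0]);tz=np.array([0,0,-1.]);tx=np.cross(ty,tz)
    T=np.stack([tx,ty,tz],1)
    from scipy.spatial.transform import Rotation as Ro
    rv=np.degrees(Ro.from_matrix(R.T@T).as_rotvec())
    print('t',round(s['t'],2),'tcp',p.round(4),'j7',s['joint_pos'].round(1)[-1],'inc',((R.T@(np.array([x,y,z])-p))*1000).round(1),rv.round(2),'F',s['ft_force'].round(2),'open',round(s['opening'],4))
E
python3 - <<'E'
from h import *
ct=cap('top');cs=cap('side')
def conv(c,pts,z):
    w=[[.36-u*.0005,.62-v*.0005] for u,v in pts]
    pr=proj(c,np.array([[b,a,.08] for a,b in w]))
    return np.array([toB(px(c,u,v,z=z)) for u,v in pr])
for n,pts,z in (('stray',[(318,172),(412,168),(435,360),(332,366)],.06),('mate',[(90,171),(190,171),(188,369),(88,364)],.06),('jar',[(671,282)],.076)):
    q=conv(ct,pts,z);print('top',n,q.round(4).tolist(),q.mean(0).round(4))
for n,pts,z in (('stray',[(285,183),(381,178),(396,366),(300,374)],.06),('mate',[(65,182),(159,183),(157,376),(62,374)],.06),('jar',[(660,285)],.076),):
    q=conv(cs,pts,z);print('side',n,q.round(4).tolist(),q.mean(0).round(4))
# keeper tab via top at .137 and side
for n,c,uv in(('t',ct,(293,77)),('s',cs,(375,52))):
    print('tab',n,conv(c,[uv],.137))
x,y=fromB(0,-.075);plan(x,y,.15,88.8);plan(x,y,.045,88.8)
print(fromB(0,0))
E
```

```text
top stray [[0.0447, 0.0454], [0.0478, -0.0025], [-0.0499, -0.0163], [-0.0541, 0.0362]] [-0.0029  0.0157]
top mate [[0.0428, 0.1617], [0.0439, 0.1107], [-0.0571, 0.1096], [-0.0556, 0.1607]] [-0.0065  0.1357]
top jar [[-0.0094, -0.1367]] [-0.0094 -0.1367]
side stray [[0.0426, 0.0476], [0.0462, -0.0019], [-0.0508, -0.0117], [-0.056, 0.0378]] [-0.0045  0.0179]
side mate [[0.0407, 0.1614], [0.0412, 0.1128], [-0.0586, 0.1117], [-0.0586, 0.1609]] [-0.0088  0.1367]
side jar [[-0.0104, -0.1346]] [-0.0104 -0.1346]
tab t [[0.07657482 0.0399195 ]]
tab s [[0.07566506 0.04456745]]
t 1.25 tcp [0.3269 0.6471 0.2111] j7 -4.6 inc [-398.6 -427.    61.2] [ -0.    0.  -25.6] F [ 0.7   0.51 -0.7 ] open 0.0929
t 1.25 tcp [0.3269 0.6471 0.2111] j7 -4.6 inc [-398.6 -427.   166.2] [ -0.    0.  -25.6] F [ 0.7   0.51 -0.7 ] open 0.0929
[0.4917 0.1612]
```

Request:
{"fn": "move_arm", "kwargs": {
  "increments": [
    [-398,-427,0,0,0,-25.6,1],
    [-398,-427,0,0,0,-25.6,1],
    [-398,-427,0,0,0,-25.6,1],
    [-398,-427,0,0,0,-25.6,1],
    [-398,-427,0,0,0,-25.6,1],
    [-398,-427,0,0,0,-25.6,1],
    [-398,-427,0,0,0,-25.6,1],
    [-398,-427,0,0,0,-25.6,1]
  ],
  "force": 20
}}

```text
t: 2.05
tcp_pos: [0.4388, 0.2611, 0.2114]
tcp_rot: [[-1.0, 0.021, 0.001], [0.021, 1.0, 0.0], [-0.001, 0.0, -1.0]]
ft_force: [1.5, -0.0, -0.1]
opening: 0.0338
```

```bash
python3 - <<'E'
from h import *
x,y=fromB(-.008,-.07);plan(x,y,.045,88.8)
E
```

```text
t 2.05 tcp [0.4388 0.2611 0.2114] j7 47.6 inc [ -46.8 -168.8  166.4] [0.02 0.04 0.  ] F [ 1.53 -0.02 -0.07] open 0.0338
```

Request:
{"fn": "move_arm", "kwargs": {
  "increments": [
    [-46.8,-168.8,0,0,0,0,1],
    [-46.8,-168.8,0,0,0,0,1],
    [-46.8,-168.8,0,0,0,0,1],
    [-46.8,-168.8,60,0,0,0,1],
    [-46.8,-168.8,110,0,0,0,1],
    [-46.8,-168.8,150,0,0,0,1],
    [-46.8,-168.8,166,0,0,0,1],
    [-46.8,-168.8,166,0,0,0,1]
  ]
}}

```text
t: 2.85
tcp_pos: [0.4808, 0.091, 0.0429]
tcp_rot: [[-1.0, 0.021, -0.004], [0.021, 1.0, -0.001], [0.004, -0.001, -1.0]]
ft_force: [0.1, 0.1, 0.3]
opening: 0.0002
```

```bash
python3 - <<'E'
from h import *
s=cap('side','s1.png');cap('top','t1.png')
x,y=fromB(-.008,.046);plan(x,y,.045,88.8)
E
```

```text
t 2.95 tcp [0.4824 0.0915 0.0457] j7 65.2 inc [1.000e-01 1.159e+02 7.000e-01] [0.01 0.02 0.01] F [-0.33 -1.05  0.08] open 0.0002
```

View pics/s1.png

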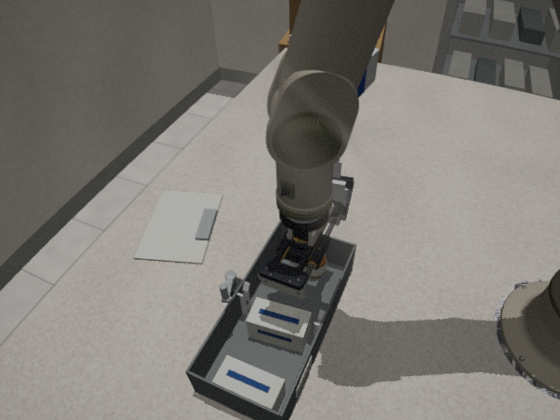

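View pics/t1.png

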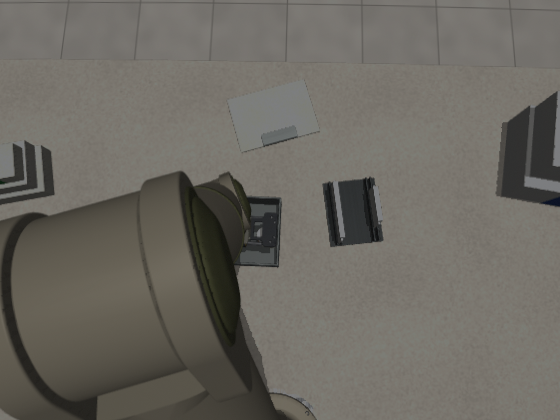

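Request:
{"fn": "move_arm", "kwargs": {
  "increments": [
    [0,15,0,0,0,0,1],
    [0,28,0,0,0,0,1],
    [0,38,0,0,0,0,1],
    [0,48,0,0,0,0,1],
    [0,58,0,0,0,0,1],
    [0,68,0,0,0,0,1],
    [0,78,0,0,0,0,1],
    [0,88,0,0,0,0,1]
  ]
}}

```text
t: 3.75
tcp_pos: [0.4842, 0.1792, 0.046]
tcp_rot: [[-1.0, 0.022, 0.0], [0.022, 1.0, -0.001], [-0.0, -0.001, -1.0]]
ft_force: [-0.3, -4.8, 6.8]
opening: 0.0007
```

```bash
python3 - <<'E'
from h import *
s=cap('side','s2.png')
x,y=fromB(-.008,.046);plan(x,y,.045,88.8)
E
```

```text
t 3.8 tcp [0.4843 0.1814 0.046 ] j7 58.5 inc [ 0.2 26.   1. ] [0.03 0.03 0.05] F [-0.84 -1.01  6.16] open 0.001
```

View pics/s2.png

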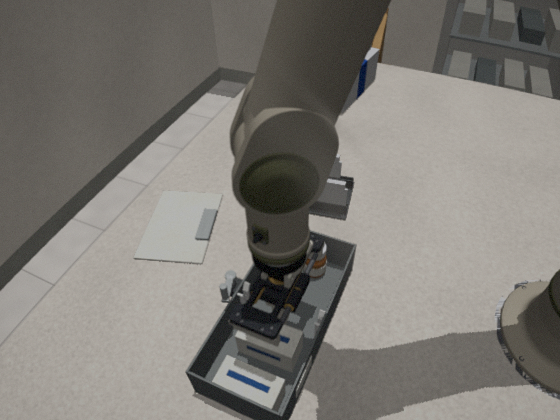

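```bash
python3 - <<'E'
import cv2
a=cv2.imread('pics/s2.png')[220:420,170:370];cv2.imwrite('pics/s2z.png',cv2.resize(a,(600,600),interpolation=cv2.INTER_CUBIC))
E
```

```text
(no output)
```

View pics/s2z.png

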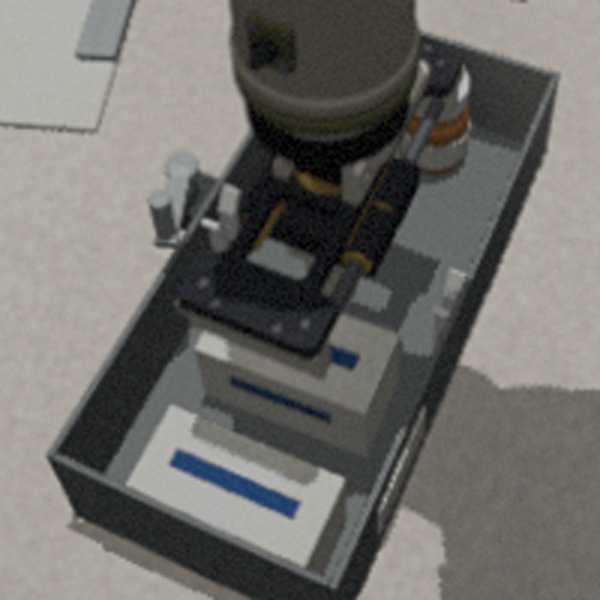

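Request:
{"fn": "move_arm", "kwargs": {
  "increments": [
    [0,5,-2,0,0,0,1],
    [0,10,-2,0,0,0,1],
    [0,14,-2,0,0,0,1]
  ]
}}

```text
t: 4.1
tcp_pos: [0.4846, 0.196, 0.048]
tcp_rot: [[-1.0, 0.02, 0.001], [0.02, 1.0, 0.001], [-0.001, 0.001, -1.0]]
ft_force: [-0.0, -0.4, 1.6]
opening: 0.0006
```

```bash
python3 - <<'E'
from h import *
s=cap('side','s3.png')
x,y=fromB(-.008,.046);plan(x,y,.045,88.8)
a=s['frame'][220:420,170:370,::-1];cv2.imwrite('pics/s3z.png',cv2.resize(a,(600,600),interpolation=cv2.INTER_CUBIC))
E
```

```text
t 4.15 tcp [0.4846 0.1967 0.0479] j7 57.5 inc [ 0.1 10.7  2.9] [0.06 0.04 0.1 ] F [-0.42  0.91  0.67] open 0.0006
```

View pics/s3z.png

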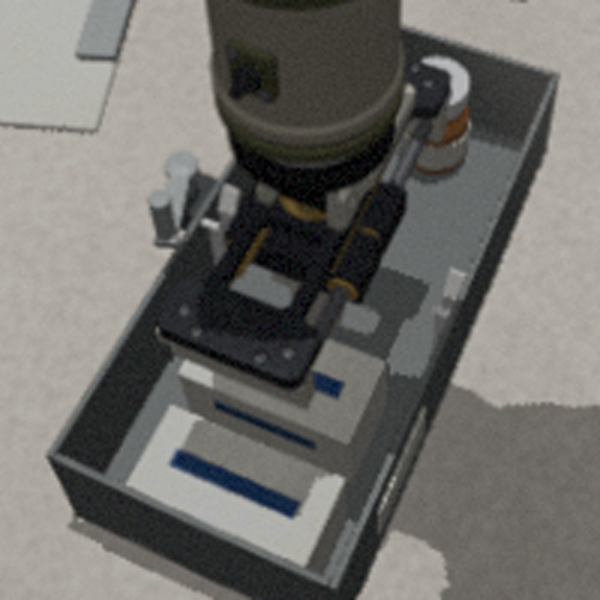

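Request:
{"fn": "move_arm", "kwargs": {
  "increments": [
    [0,4,0,0,0,0,1],
    [0,8,0,0,0,0,1],
    [0,11,0,0,0,0,1],
    [0,11,0,0,0,0,1]
  ]
}}

```text
t: 4.55
tcp_pos: [0.4848, 0.2083, 0.0479]
tcp_rot: [[-1.0, 0.019, 0.001], [0.019, 1.0, 0.001], [-0.001, 0.001, -1.0]]
ft_force: [-0.6, -1.0, 0.9]
opening: 0.0003
```

```bash
python3 - <<'E'
from h import *
s=cap('side','s4.png')
x,y=fromB(-.008,.046);plan(x,y,.045,88.8)
a=s['frame'][220:420,170:370,::-1];cv2.imwrite('pics/s4z.png',cv2.resize(a,(600,600),interpolation=cv2.INTER_CUBIC))
E
```

```text
t 4.6 tcp [0.4849 0.2081 0.0479] j7 56.7 inc [ 0.2 -0.7  2.9] [0.08 0.05 0.12] F [-0.66  0.84  0.41] open 0.0002
```

View pics/s4z.png

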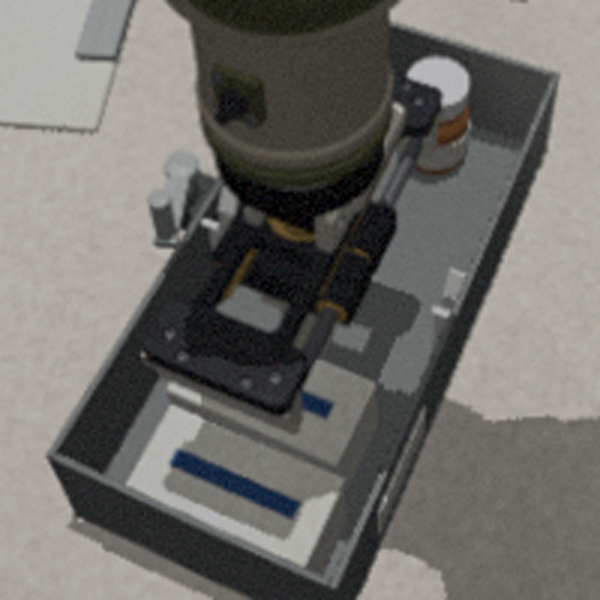

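Request:
{"fn": "move_arm", "kwargs": {
  "increments": [
    [0,3,0,0,0,0,1],
    [0,6,0,0,0,0,1],
    [0,6,0,0,0,0,1]
  ]
}}

```text
t: 4.9
tcp_pos: [0.485, 0.2146, 0.0479]
tcp_rot: [[-1.0, 0.018, 0.001], [0.018, 1.0, 0.002], [-0.001, 0.002, -1.0]]
ft_force: [0.6, -0.5, 0.4]
opening: 0.0008
```

Request:
{"fn": "move_arm", "kwargs": {
  "increments": [
    [0,-15,0,0,0,0,1],
    [0,-20,-20,0,0,0,1],
    [0,-30,-70,0,0,0,1],
    [0,-80,-120,0,0,0,1],
    [0,-130,-140,0,0,0,1],
    [0,-180,-140,0,0,0,1],
    [0,-230,-140,0,0,0,1],
    [0,-280,-140,0,0,0,0]
  ]
}}

```text
t: 5.7
tcp_pos: [0.4795, -0.0466, 0.1879]
tcp_rot: [[-1.0, 0.019, 0.003], [0.019, 1.0, 0.001], [-0.003, 0.001, -1.0]]
ft_force: [1.3, -0.5, 0.3]
opening: 0.005
```

```bash
python3 - <<'E'
from h import *
s=cap('side','s5.png')
g=ortho(s,.06,.38,.62,-.02,.36,.0005);cv2.imwrite('pics/o5.png',g)
print([(t,[(x['point'],round(x['p'],2)) for x in cams.spot_point(t,'side')[:2]]) for t in ('stray_mid','mate_mid','jar_mid')])
plan(.5407,-.1406,.083+.003,97.4)
E
```

```text
[('stray_mid', [([358.6, 257.7], 0.74)]), ('mate_mid', [([384.9, 250.6], 0.68)]), ('jar_mid', [([258.6, 316.6], 0.86)])]
t 5.9 tcp [ 0.4795 -0.0459  0.1872] j7 85.5 inc [-63.3 -93.5 101.1] [ 0.08  0.07 -8.7 ] F [0.39 0.88 0.48] open 0.0199
```

View pics/o5.png

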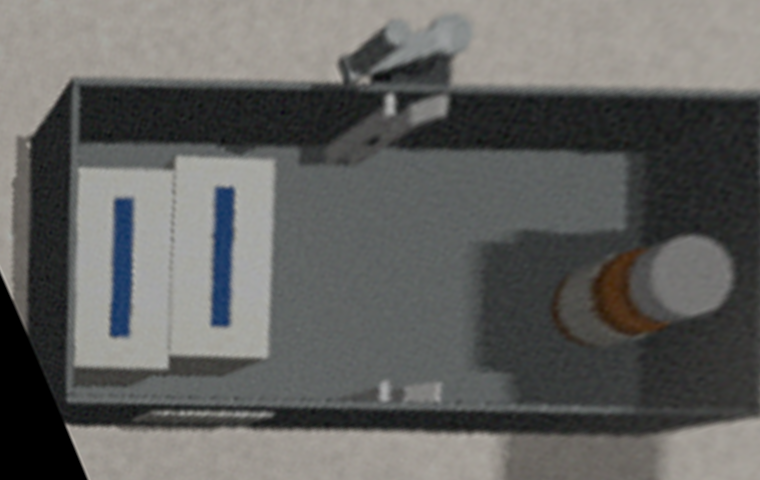

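View pics/s5.png

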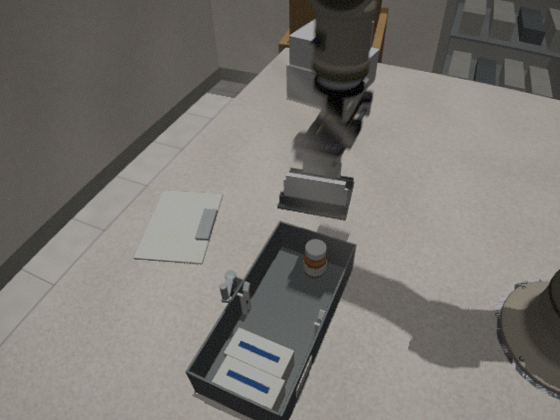

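Request:
{"fn": "move_arm", "kwargs": {
  "increments": [
    [-63.3,-93.5,0,0,0,-8.6,0.45],
    [-63.3,-93.5,0,0,0,-8.7,0.45],
    [-63.3,-93.5,20,0,0,-8.7,0.45],
    [-63.3,-93.5,50,0,0,-8.7,0.45],
    [-63.3,-93.5,50,0,0,-8.7,0.45],
    [-63.3,-93.5,50,0,0,-8.7,0.45]
  ]
}}

```text
t: 6.5
tcp_pos: [0.5403, -0.1392, 0.1369]
tcp_rot: [[-0.991, -0.131, -0.001], [-0.131, 0.991, 0.002], [0.0, 0.002, -1.0]]
ft_force: [-0.6, 0.7, 1.0]
opening: 0.051
```

```bash
python3 - <<'E'
from h import *
s=cap('side','s6.png')
plan(.5407,-.1406,.083+.003,97.4)
a=s['frame'][60:260,220:420,::-1];cv2.imwrite('pics/s6z.png',cv2.resize(a,(600,600),interpolation=cv2.INTER_CUBIC))
E
```

```text
t 6.55 tcp [ 0.5409 -0.1394  0.1377] j7 102.5 inc [ 0.4 -1.3 51.7] [0.1  0.07 0.11] F [1.52 0.67 0.38] open 0.0513
```

View pics/s6z.png

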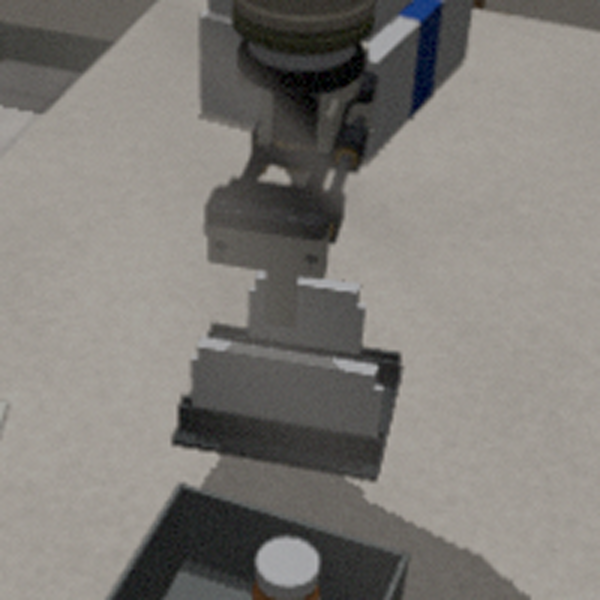

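Request:
{"fn": "move_arm", "kwargs": {
  "increments": [
    [0,-1.3,25,0,0,0,0.45],
    [0,-1.3,45,0,0,0,0.45],
    [0,-1.3,51.5,0,0,0,0.45],
    [0,-1.3,51.5,0,0,0,0.45],
    [0,-1.3,51.5,0,0,0,1],
    [0,-1.3,51.5,0,0,0,1],
    [0,-1.3,51.5,0,0,0,1],
    [0,-1.3,51.5,0,0,0,1]
  ],
  "force": 25
}}

```text
t: 7.35
tcp_pos: [0.5414, -0.1407, 0.0868]
tcp_rot: [[-0.991, -0.131, 0.002], [-0.131, 0.991, 0.002], [-0.002, 0.001, -1.0]]
ft_force: [-0.2, 0.3, -0.5]
opening: 0.0233
```

Request:
{"fn": "move_arm", "kwargs": {
  "increments": [
    [0,0,0,0,0,0,1],
    [0,0,0,0,0,0,1],
    [0,0,0,0,0,0,1]
  ]
}}

```text
t: 7.65
tcp_pos: [0.5414, -0.1407, 0.0868]
tcp_rot: [[-0.991, -0.131, 0.002], [-0.131, 0.991, 0.002], [-0.002, 0.001, -1.0]]
ft_force: [0.5, 0.0, -0.1]
opening: 0.002
```

```bash
python3 - <<'E'
from h import *
s=cap('side','s7.png')
plan(.5407,-.1406,.083+.003,97.4)
a=s['frame'][100:240,240:380,::-1];cv2.imwrite('pics/s7z.png',cv2.resize(a,(560,560),interpolation=cv2.INTER_CUBIC))
E
```

```text
t 7.7 tcp [ 0.5414 -0.1407  0.0868] j7 102.0 inc [0.6 0.2 0.8] [0.08 0.11 0.11] F [ 0.76 -0.58  0.14] open 0.0008
```

View pics/s7z.png

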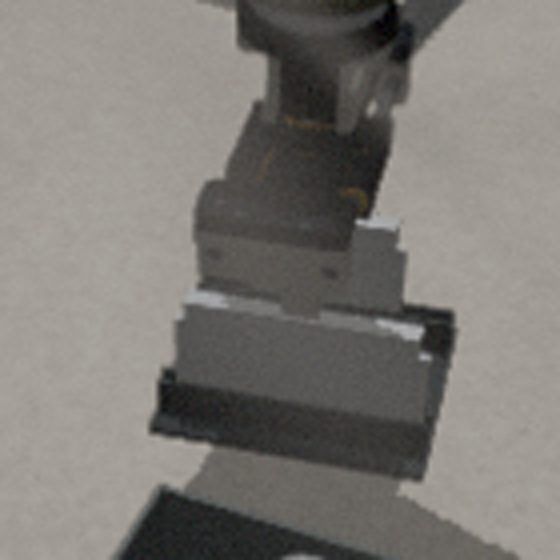

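```bash
python3 - <<'E'
from h import *
s=cap('side','s8.png');t=cap('top','t8.png')
p=ctrl.read_state()['tcp_pos']
for n,c in(('s',s),('t',t)):
    print(n,proj(c,p),proj(c,p+[0,0,-.022]),proj(c,p+[0,0,.06]))
a=s['frame'][130:230,260:360,::-1];cv2.imwrite('pics/s8z.png',cv2.resize(a,(600,600),interpolation=cv2.INTER_CUBIC))
a=t['frame'][160:270,300:410,::-1];cv2.imwrite('pics/t8z.png',cv2.resize(a,(600,600),interpolation=cv2.INTER_CUBIC))
P=cloud(s); print(P[::,:][150:200:4,310].round(3))
E
```

```text
s [314.71117576 179.45986277] [314.37206464 187.08173784] [315.684447   157.28713694]
t [338.0176367  209.25192588] [336.91749402 210.87842001] [341.27807415 204.43091762]
[[ 0.527 -0.064  0.222]
 [ 0.524 -0.056  0.219]
 [ 0.521 -0.048  0.218]
 [ 0.522 -0.05   0.206]
 [ 0.523 -0.056  0.193]
 [ 0.523 -0.055  0.184]
 [ 0.547 -0.126  0.112]
 [ 0.551 -0.137  0.091]
 [ 0.549 -0.132  0.084]
 [ 0.55  -0.136  0.069]
 [ 0.55  -0.136  0.057]
 [ 0.549 -0.134  0.047]
 [ 0.549 -0.137  0.032]]
```

View pics/s8z.png

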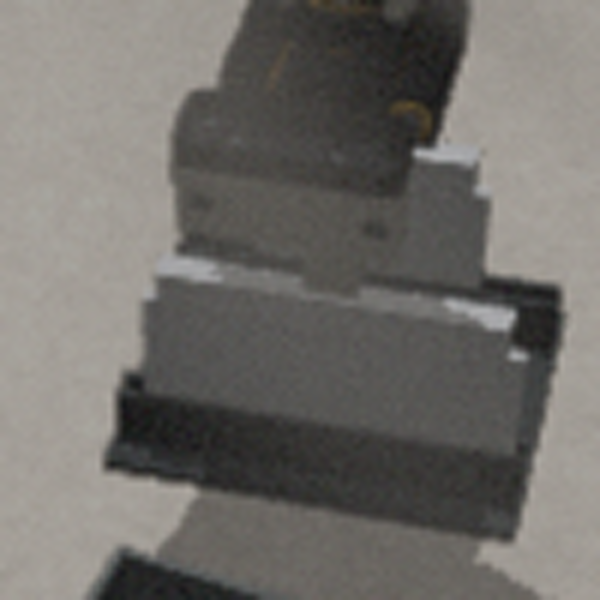

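View pics/t8z.png

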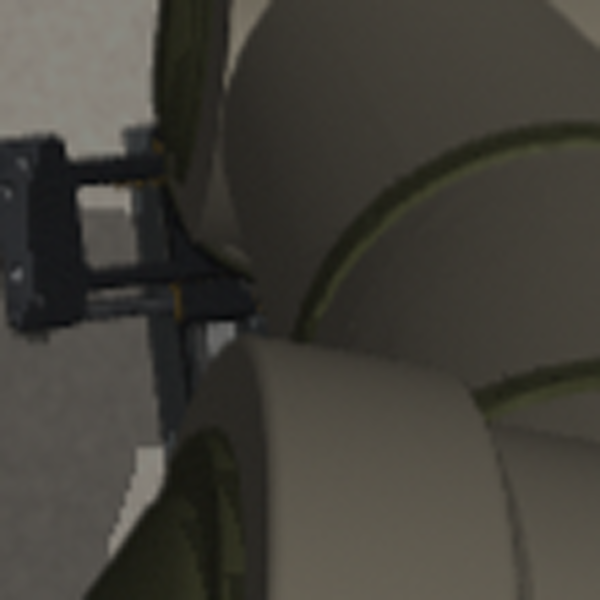

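```bash
python3 - <<'E'
from h import *
c=cap('side')
for dy in(0,.0256,.04):
  for z in(.115,.13,.14): print(dy,z,proj(c,[.5409,-.1394+dy,z]).round(1))
E
python3 - <<'E'
import cv2
a=cv2.imread('pics/s6.png')[100:200,265:365];cv2.imwrite('pics/s6y.png',cv2.resize(a,(600,600),interpolation=cv2.INTER_CUBIC))
E
```

```text
0 0.115 [315.1 169.7]
0 0.13 [315.4 164.1]
0 0.14 [315.6 160.3]
0.0256 0.115 [310.9 177. ]
0.0256 0.13 [311.1 171.4]
0.0256 0.14 [311.2 167.6]
0.04 0.115 [308.5 181.3]
0.04 0.13 [308.6 175.6]
0.04 0.14 [308.7 171.8]
```

View pics/s6y.png

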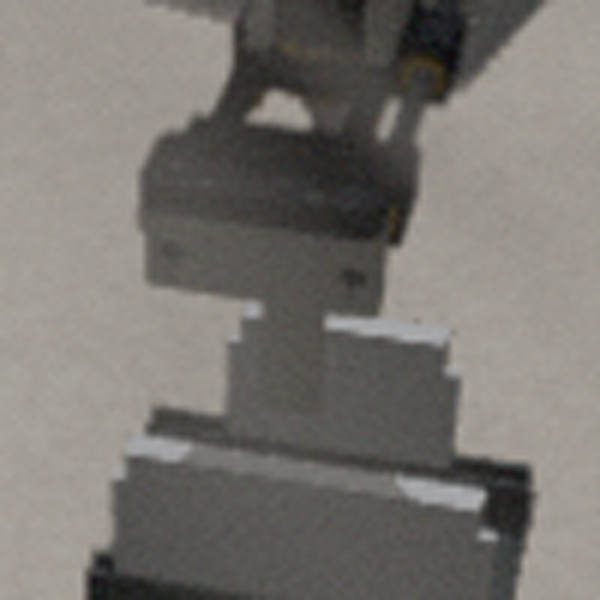

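```bash
python3 - <<'E'
from h import *
c=cap('side');P=cloud(c)
for r in range(164,192,2):
    print(r,[tuple((P[r,u]*1000).round().astype(int)) for u in (296,308,314,318,330)])
E
```

```text
164 [(np.int64(550), np.int64(-53), np.int64(192)), (np.int64(528), np.int64(-57), np.int64(195)), (np.int64(514), np.int64(-50), np.int64(204)), (np.int64(507), np.int64(-51), np.int64(206)), (np.int64(535), np.int64(-229), np.int64(65))]
166 [(np.int64(550), np.int64(-55), np.int64(185)), (np.int64(528), np.int64(-57), np.int64(190)), (np.int64(516), np.int64(-58), np.int64(194)), (np.int64(510), np.int64(-60), np.int64(194)), (np.int64(535), np.int64(-231), np.int64(58))]
168 [(np.int64(550), np.int64(-53), np.int64(182)), (np.int64(527), np.int64(-56), np.int64(187)), (np.int64(516), np.int64(-57), np.int64(189)), (np.int64(509), np.int64(-58), np.int64(191)), (np.int64(534), np.int64(-230), np.int64(53))]
170 [(np.int64(618), np.int64(-224), np.int64(26)), (np.int64(528), np.int64(-58), np.int64(181)), (np.int64(516), np.int64(-58), np.int64(184)), (np.int64(509), np.int64(-59), np.int64(186)), (np.int64(533), np.int64(-227), np.int64(49))]
172 [(np.int64(614), np.int64(-214), np.int64(28)), (np.int64(586), np.int64(-222), np.int64(31)), (np.int64(516), np.int64(-57), np.int64(1
[... 1565 characters left out ...]
, np.int64(-132), np.int64(62)), (np.int64(555), np.int64(-138), np.int64(66)), (np.int64(541), np.int64(-137), np.int64(71)), (np.int64(532), np.int64(-136), np.int64(75)), (np.int64(505), np.int64(-137), np.int64(83))]
188 [(np.int64(581), np.int64(-132), np.int64(56)), (np.int64(554), np.int64(-136), np.int64(62)), (np.int64(542), np.int64(-140), np.int64(63)), (np.int64(533), np.int64(-140), np.int64(66)), (np.int64(505), np.int64(-139), np.int64(76))]
190 [(np.int64(581), np.int64(-132), np.int64(50)), (np.int64(554), np.int64(-134), np.int64(57)), (np.int64(541), np.int64(-138), np.int64(58)), (np.int64(532), np.int64(-137), np.int64(62)), (np.int64(506), np.int64(-144), np.int64(66))]
```

```bash
cat >> h.py <<'E'
def finger(c,box):
    P=cloud(c);m=np.all((P>np.array(box)[:,0])&(P<np.array(box)[:,1]),-1)
    q=P[m];v,u=np.nonzero(m)
    print('n',len(q),'pct5,50,95',np.percentile(q,[3,50,97],axis=0).round(4).tolist(),'u',u.min(),u.max(),'v',v.min(),v.max())
    for r in range(v.min(),v.max()+1): 
        k=v==r
        if k.any(): print(r,u[k].min(),u[k].max(),np.median(q[k],0).round(3), q[k][:,0].min().round(3),q[k][:,0].max().round(3))
E
python3 - <<'E'
from h import *
c=cap('side');finger(c,[(.515,.565),(-.132,-.112),(.095,.135)])
E
```

```text
n 54 pct5,50,95 [[0.5297, -0.1294, 0.1007], [0.5382, -0.1256, 0.1116], [0.5471, -0.1235, 0.1185]] u 310 319 v 172 179
172 310 311 [ 0.546 -0.125  0.118] 0.545 0.547
173 310 317 [ 0.539 -0.125  0.117] 0.532 0.547
174 310 319 [ 0.537 -0.125  0.115] 0.529 0.547
175 310 318 [ 0.538 -0.125  0.112] 0.53 0.547
176 310 317 [ 0.539 -0.126  0.11 ] 0.533 0.547
177 310 318 [ 0.539 -0.127  0.105] 0.529 0.547
178 312 318 [ 0.536 -0.127  0.105] 0.53 0.543
179 318 318 [ 0.531 -0.131  0.099] 0.531 0.531
```

Request:
{"fn": "move_arm", "kwargs": {
  "increments": [
    [-1,0,-10,0,0,0,0.4],
    [-1,0,-10,0,0,0,0.4],
    [-1,0,-10,0,0,0,0.4],
    [-1,0,-10,0,0,0,0.4],
    [-1,0,-10,0,0,0,0.4],
    [-1,0,-10,0,0,0,0.4]
  ]
}}

```text
t: 8.55
tcp_pos: [0.5422, -0.1405, 0.0966]
tcp_rot: [[-0.991, -0.131, 0.001], [-0.131, 0.991, 0.002], [-0.002, 0.002, -1.0]]
ft_force: [0.0, 0.2, 0.7]
opening: 0.0441
```

```bash
python3 - <<'E'
from h import *
c=cap('side','s9.png')
plan(.5407,-.1406,.052,97.4)
finger(c,[(.505,.565),(-.112,-.075),(.085,.15)])
a=c['frame'][130:230,260:360,::-1];cv2.imwrite('pics/s9z.png',cv2.resize(a,(600,600),interpolation=cv2.INTER_CUBIC))
E
```

```text
t 8.6 tcp [ 0.5422 -0.1405  0.0966] j7 102.1 inc [ 1.6  0.1 44.6] [0.09 0.09 0.11] F [ 0.42 -0.99 -0.33] open 0.0478
n 123 pct5,50,95 [[0.5273, -0.1081, 0.1129], [0.5352, -0.104, 0.1315], [0.5437, -0.101, 0.1482]] u 308 317 v 168 182
168 308 312 [ 0.538 -0.102  0.149] 0.536 0.543
169 308 317 [ 0.534 -0.103  0.146] 0.528 0.543
170 308 317 [ 0.535 -0.104  0.142] 0.528 0.544
171 308 316 [ 0.536 -0.103  0.14 ] 0.527 0.543
172 308 316 [ 0.536 -0.104  0.138] 0.527 0.543
173 308 316 [ 0.535 -0.103  0.136] 0.528 0.543
174 308 316 [ 0.535 -0.104  0.133] 0.527 0.543
175 308 316 [ 0.535 -0.104  0.131] 0.527 0.544
176 308 316 [ 0.536 -0.105  0.128] 0.527 0.544
177 308 316 [ 0.535 -0.104  0.125] 0.527 0.543
178 308 316 [ 0.535 -0.104  0.122] 0.527 0.543
179 308 316 [ 0.535 -0.105  0.119] 0.527 0.544
180 308 316 [ 0.535 -0.104  0.116] 0.527 0.543
181 310 316 [ 0.533 -0.106  0.114] 0.527 0.541
182 315 316 [ 0.529 -0.11   0.108] 0.528 0.531
```

View pics/s9z.png

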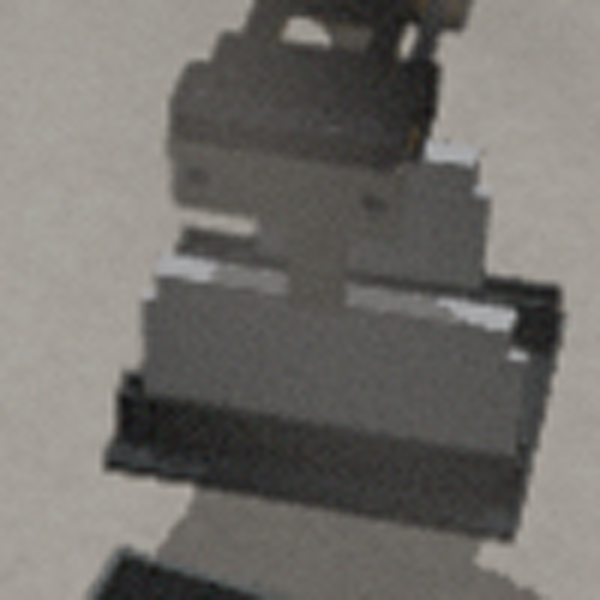

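Request:
{"fn": "move_arm", "kwargs": {
  "increments": [
    [0,0,15,0,0,0,0.4],
    [0,0,30,0,0,0,0.4],
    [0,0,40,0,0,0,0.4],
    [0,0,47,0,0,0,0.4],
    [0,0,47,0,0,0,0.4]
  ]
}}

```text
t: 9.1
tcp_pos: [0.5418, -0.1403, 0.0488]
tcp_rot: [[-0.991, -0.131, -0.0], [-0.131, 0.991, 0.002], [-0.0, 0.002, -1.0]]
ft_force: [-0.3, -0.3, 0.1]
opening: 0.0557
```

```bash
python3 - <<'E'
from h import *
c=cap('side','s10.png')
plan(.5407,-.1406,.052,97.4)
finger(c,[(.505,.565),(-.112,-.075),(.04,.12)])
a=c['frame'][130:230,260:360,::-1];cv2.imwrite('pics/s10z.png',cv2.resize(a,(600,600),interpolation=cv2.INTER_CUBIC))
E
```

```text
t 9.15 tcp [ 0.5422 -0.1404  0.0493] j7 101.5 inc [ 1.5  0.  -2.7] [0.1  0.06 0.12] F [0.09 0.55 1.09] open 0.0558
n 119 pct5,50,95 [[0.5262, -0.107, 0.0657], [0.5333, -0.0973, 0.0834], [0.542, -0.0943, 0.1025]] u 307 316 v 187 201
187 307 308 [ 0.541 -0.095  0.103] 0.54 0.542
188 307 314 [ 0.535 -0.096  0.102] 0.527 0.542
189 307 316 [ 0.533 -0.097  0.099] 0.526 0.541
190 307 315 [ 0.534 -0.097  0.096] 0.526 0.542
191 307 316 [ 0.532 -0.097  0.093] 0.526 0.543
192 307 316 [ 0.533 -0.098  0.089] 0.526 0.542
193 307 315 [ 0.534 -0.097  0.086] 0.527 0.543
194 307 315 [ 0.534 -0.097  0.083] 0.527 0.542
195 307 315 [ 0.533 -0.097  0.081] 0.527 0.542
196 307 315 [ 0.533 -0.097  0.078] 0.527 0.542
197 307 315 [ 0.533 -0.097  0.075] 0.527 0.542
198 307 315 [ 0.534 -0.098  0.071] 0.527 0.542
199 307 315 [ 0.534 -0.098  0.069] 0.526 0.542
200 310 315 [ 0.531 -0.1    0.066] 0.527 0.535
201 315 315 [ 0.528 -0.108  0.057] 0.528 0.528
```

View pics/s10z.png

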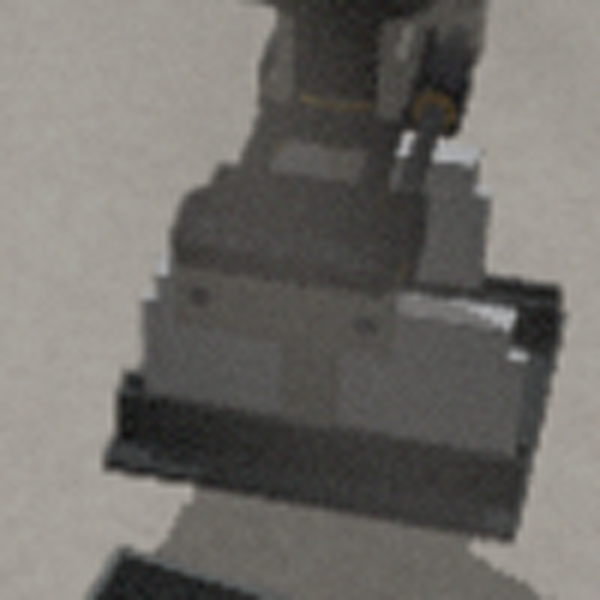

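Request:
{"fn": "move_arm", "kwargs": {
  "increments": [
    [0,0,0,0,0,0,1],
    [0,0,0,0,0,0,1],
    [0,0,0,0,0,0,1],
    [0,0,0,0,0,0,1],
    [0,0,0,0,0,0,1],
    [0,0,0,0,0,0,1],
    [0,0,0,0,0,0,1]
  ]
}}

```text
t: 9.85
tcp_pos: [0.5422, -0.1404, 0.0494]
tcp_rot: [[-0.991, -0.131, 0.001], [-0.131, 0.991, 0.002], [-0.001, 0.002, -1.0]]
ft_force: [-0.1, 0.5, 0.4]
opening: 0.0118
```

```bash
python3 - <<'E'
from h import *
plan(.5407,-.1406,.052,97.4)
E
```

```text
t 9.85 tcp [ 0.5422 -0.1404  0.0494] j7 101.5 inc [ 1.5  0.  -2.6] [0.1  0.06 0.11] F [-0.08  0.48  0.41] open 0.0118
```

Request:
{"fn": "move_arm", "kwargs": {
  "increments": [
    [0,0,-10,0,0,0,1],
    [0,0,-25,0,0,0,1],
    [0,0,-50,0,0,0,1],
    [0,0,-80,0,0,0,1],
    [0,0,-105,0,0,0,1],
    [0,0,-105,0,0,0,1],
    [0,0,-105,0,0,0,1]
  ]
}}

```text
t: 10.55
tcp_pos: [0.5422, -0.1407, 0.1551]
tcp_rot: [[-0.991, -0.131, 0.002], [-0.131, 0.991, 0.002], [-0.002, 0.001, -1.0]]
ft_force: [1.2, 0.1, -0.6]
opening: 0.0121
```

```bash
python3 - <<'E'
from h import *
c=cap('side','s11.png')
cv2.imwrite('pics/s11z.png',cv2.resize(c['frame'][80:230,235:385,::-1],(600,600),interpolation=cv2.INTER_CUBIC))
x,y=fromB(0,0);plan(x,y,.155,88.8)
E
```

```text
t 10.6 tcp [ 0.5417 -0.1406  0.1543] j7 102.8 inc [ 1.010e+01  3.057e+02 -2.000e-01] [0.1  0.04 8.71] F [-0.24  0.47 -1.35] open 0.0117
```

View pics/s11z.png

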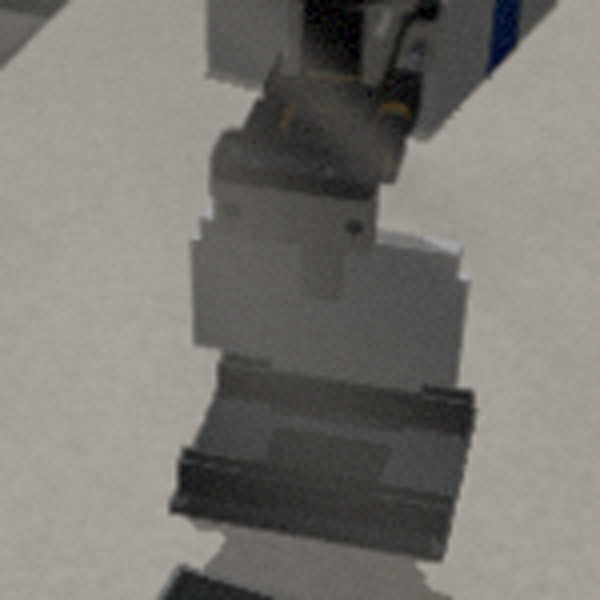

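```bash
python3 - <<'E'
from h import *
s=cap('side');t=cap('top','t11.png')
for n,c in(('s',s),('t',t)):
    A=ortho(c,.076,.53,.60,.10,.22,.0002);B=ortho(c,.076,.39,.45,.10,.22,.0002)
    im=np.vstack([A,np.zeros((6,600,3),np.uint8),B[:240]])
    cv2.imwrite(f'pics/g{n}.png',np.clip(im.astype(float)*1.5,0,255).astype(np.uint8));print(im.shape)
E
```

```text
(596, 600, 3)
(596, 600, 3)
```

View pics/gs.png

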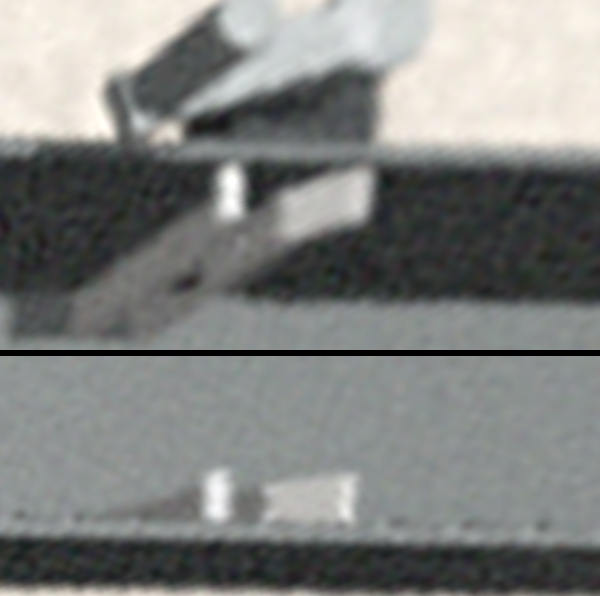

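View pics/gt.png

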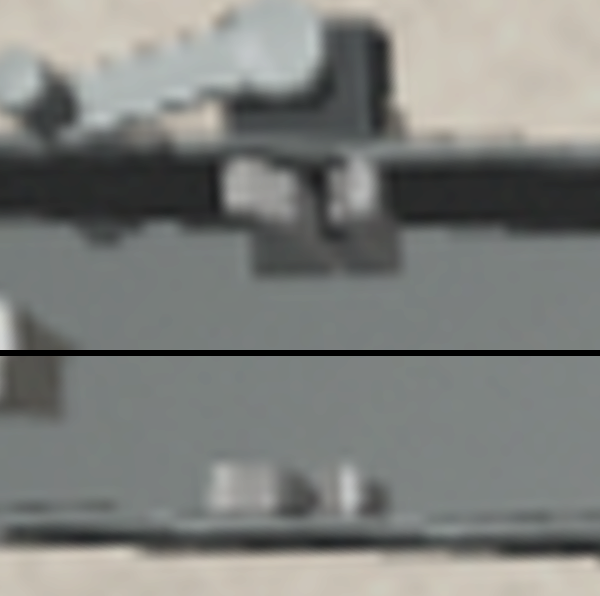

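```bash
sed -i 's/^BC=.*/BC=np.array([.4917,.1615]);BY=np.radians(-1.2)/' h.py; python3 - <<'E'
from h import *
plan(.4932,.1615,.155,88.8)
E
```

```text
t 10.7 tcp [ 0.5414 -0.1405  0.1535] j7 102.8 inc [  8.3 305.7  -0.8] [ 0.13 -0.05  8.72] F [ 0.24 -0.8  -1.19] open 0.0117
```

Request:
{"fn": "move_arm", "kwargs": {
  "increments": [
    [8.3,30,-2,0,0,1,1],
    [8.3,80,-2,0,0,4,1],
    [8.3,130,-2,0,0,6,1],
    [8.3,180,-2,0,0,8,1],
    [8.3,230,-2,0,0,8.7,1],
    [8.3,270,-2,0,0,8.7,1],
    [8.3,295,-2,0,0,8.7,1],
    [8.3,305.7,-2,0,0,8.7,1]
  ]
}}

```text
t: 11.5
tcp_pos: [0.4921, 0.1643, 0.1552]
tcp_rot: [[-1.0, 0.017, -0.003], [0.017, 1.0, 0.002], [0.003, 0.002, -1.0]]
ft_force: [0.5, 0.2, -1.7]
opening: 0.012
```

Request:
{"fn": "move_arm", "kwargs": {
  "increments": [
    [0,0,0,0,0,0,1],
    [0,0,0,0,0,0,1]
  ]
}}

```text
t: 11.7
tcp_pos: [0.4919, 0.1632, 0.1547]
tcp_rot: [[-1.0, 0.017, -0.004], [0.017, 1.0, 0.001], [0.004, 0.001, -1.0]]
ft_force: [0.2, -0.6, -0.5]
opening: 0.0118
```

```bash
python3 - <<'E'
from h import *
c=cap('side','s12.png')
cv2.imwrite('pics/s12z.png',cv2.resize(c['frame'][190:390,170:370,::-1],(600,600),interpolation=cv2.INTER_CUBIC))
plan(.4932,.1615,.125,88.8)
E
```

```text
t 11.75 tcp [0.4921 0.1627 0.1548] j7 63.5 inc [-1.2 -1.2 29.8] [ 0.07 -0.2   0.16] F [-0.17 -0.95 -1.05] open 0.012
```

View pics/s12z.png

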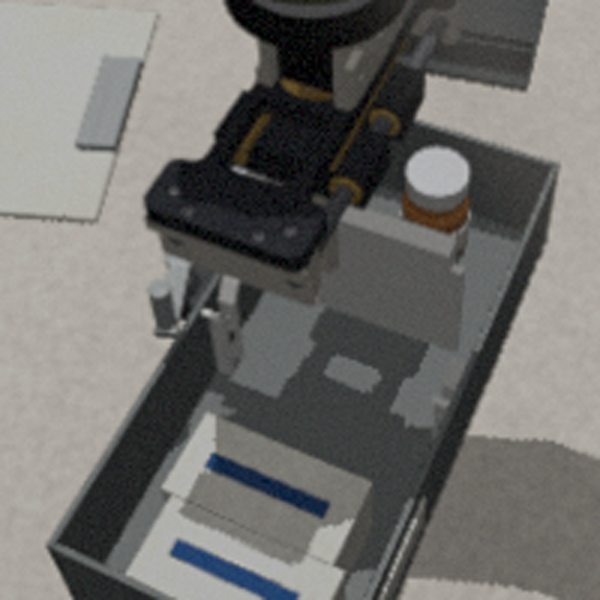

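Request:
{"fn": "move_arm", "kwargs": {
  "increments": [
    [-1.2,-1.2,10,0,-0.2,0,1],
    [-1.2,-1.2,22,0,-0.2,0,1],
    [-1.2,-1.2,30,0,-0.2,0,1],
    [-1.2,-1.2,30,0,-0.2,0,1]
  ]
}}

```text
t: 12.15
tcp_pos: [0.4925, 0.1607, 0.1232]
tcp_rot: [[-1.0, 0.019, -0.002], [0.019, 1.0, 0.0], [0.002, -0.0, -1.0]]
ft_force: [-0.9, -0.9, -1.2]
opening: 0.012
```

```bash
python3 - <<'E'
from h import *
c=cap('side','s13.png')
cv2.imwrite('pics/s13z.png',cv2.resize(c['frame'][270:350,250:350,::-1],(800,600),interpolation=cv2.INTER_CUBIC))
plan(.4932,.1615,.122,88.8)
E
```

```text
t 12.2 tcp [0.4928 0.161  0.1239] j7 63.4 inc [-0.4  0.5  1.9] [ 0.02 -0.1   0.13] F [-0.66  1.15 -1.33] open 0.0115
```

View pics/s13z.png

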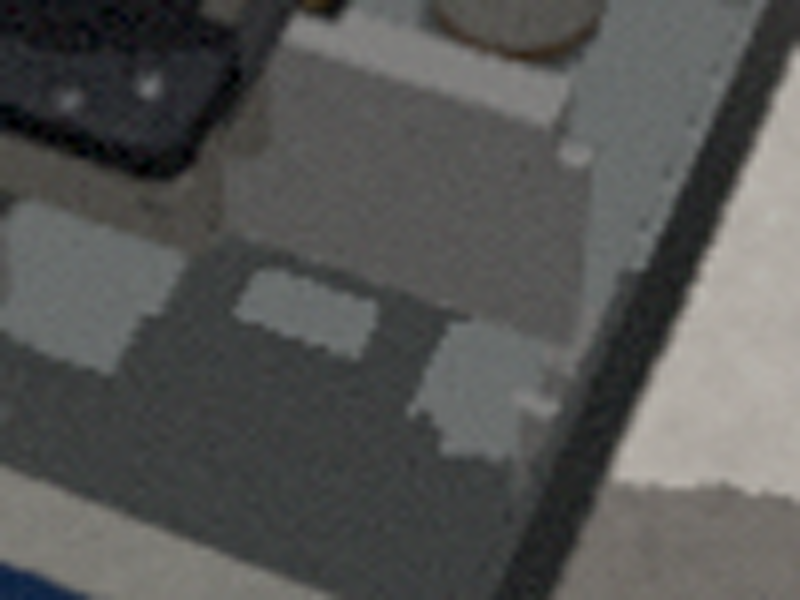

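```bash
python3 - <<'E'
from h import *
c=cap('side')
print('corner',toB(px(c,321.9,313.1,z=.081)))
print('rail-end front top corner',toB(px(c,250+555/8,270+125/8,z=.124+.043)), 'left rib',toB(px(c,250+540/8,270+400/8,z=.076)))
E
```

```text
corner [-0.0721179  -0.00449323]
rail-end front top corner [-0.06676748  0.00385826] left rib [-0.0692985   0.00734177]
```

```bash
python3 - <<'E'
from h import *
c=cap('side');P=cloud(c)
for r in range(280,318,2):
    print(r,[tuple((np.r_[toB(P[r,u]),P[r,u,2]]*1000).round().astype(int).tolist()) for u in (292,300,308,314,318,321)])
E
```

```text
280 [(-24, 6, 160), (-37, 6, 167), (-48, 0, 166), (-56, -2, 168), (-62, -4, 168), (-32, -117, 5)]
282 [(-24, 6, 155), (-37, 6, 163), (-49, 5, 167), (-57, 2, 168), (-63, -1, 167), (-34, -112, 5)]
284 [(-22, 1, 142), (-37, 5, 156), (-50, 5, 163), (-59, 4, 167), (-64, 1, 166), (-35, -107, 6)]
286 [(-22, 1, 136), (-37, 5, 150), (-50, 5, 158), (-59, 5, 164), (-65, 6, 168), (-36, -105, 3)]
288 [(-22, 2, 132), (-36, 1, 139), (-50, 6, 154), (-59, 6, 159), (-65, 4, 161), (-38, -99, 5)]
290 [(-22, 2, 127), (-36, 2, 134), (-49, 2, 142), (-59, 5, 153), (-65, 4, 156), (-69, 0, 151)]
292 [(-22, 0, 119), (-36, 2, 129), (-49, 1, 135), (-58, 1, 142), (-65, 2, 147), (-70, 2, 150)]
294 [(-22, 1, 114), (-36, 2, 123), (-49, 1, 131), (-58, 1, 136), (-65, 2, 142), (-69, 1, 142)]
296 [(-23, 2, 111), (-36, 2, 118), (-49, 1, 125), (-59, 1, 131), (-65, 1, 135), (-70, 1, 138)]
298 [(-22, 1, 103), (-36, 2, 112), (-50, 3, 123), (-59, 1, 126), (-65, 2, 130), (-70, 1, 132)]
300 [(-22, 2, 98), (-36, 2, 107), (-49, 1, 114), (-59, 2, 121), (-66, 2, 126), (-70, 1, 127)]
302 [(-22, 2, 92), (-36, 2, 100), (-50, 2, 110), (-60, 2, 116), (-66, 2, 120), (-71, 2, 123)]
304 [(-22, 2, 86), (-37, 3, 97), (-49, 0, 101), (-60, 1, 109), (-66, 2, 114), (-71, 1, 115)]
306 [(-3, -41, 4), (-36, 1, 87), (-50, 1, 97), (-168, 332, 664), (-66, 1, 108), (-71, 1, 111)]
308 [(-5, -37, 4), (-36, 1, 82), (-50, 2, 92), (-60, 1, 98), (-67, 2, 102), (-71, 0, 104)]
310 [(-7, -33, 5), (-20, -39, 4), (-50, 1, 85), (-61, 2, 93), (-67, 2, 98), (-72, 1, 99)]
312 [(-8, -29, 4), (-22, -35, 5), (-35, -41, 4), (-61, 2, 88), (-67, 2, 91), (-72, 0, 90)]
314 [(-10, -26, 3), (-23, -32, 4), (-37, -37, 5), (-47, -42, 4), (-68, 2, 86), (-72, -1, 83)]
316 [(-11, -22, 3), (-25, -27, 5), (-38, -35, 2), (-48, -38, 3), (-66, -5, 66), (-71, -6, 68)]
```

Request:
{"fn": "move_arm", "kwargs": {
  "increments": [
    [0,0.7,6,0,0,0,1],
    [0,0.7,12,0,0,0,1],
    [0,0.7,18,0,0,0,1],
    [0,0.7,24,0,0,0,1],
    [0,0.7,30,0,0,0,1],
    [0,0.7,30,0,0,0,1]
  ]
}}

```text
t: 12.9
tcp_pos: [0.4928, 0.162, 0.0938]
tcp_rot: [[-1.0, 0.018, -0.001], [0.018, 1.0, 0.001], [0.001, 0.0, -1.0]]
ft_force: [-0.9, -0.0, -0.6]
opening: 0.0119
```

```bash
python3 - <<'E'
from h import *
c=cap('side','s14.png')
cv2.imwrite('pics/s14z.png',cv2.resize(c['frame'][230:350,200:350,::-1],(750,600),interpolation=cv2.INTER_CUBIC))
plan(.4932,.1615,.078,88.8)
E
```

```text
t 12.95 tcp [0.493  0.1621 0.0942] j7 63.1 inc [-0.3 -0.6 16.2] [ 0.04 -0.07  0.15] F [0.57 0.09 0.69] open 0.0118
```

View pics/s14z.png

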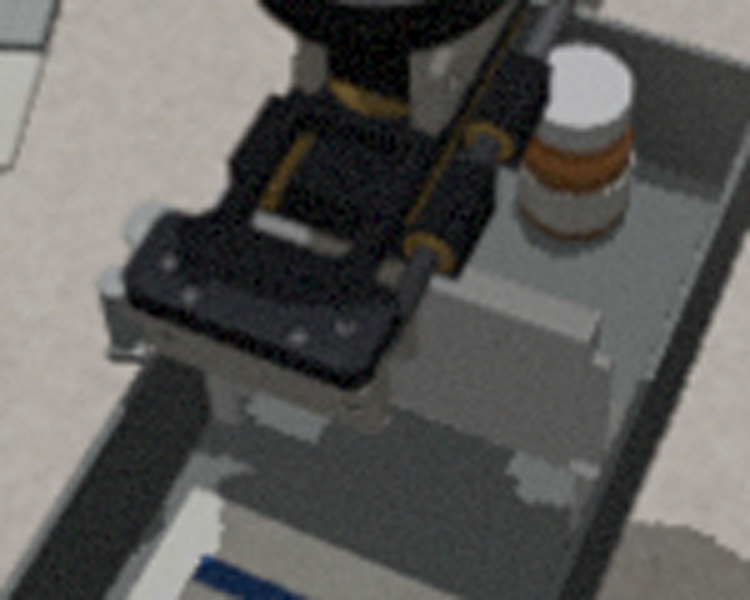

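Request:
{"fn": "move_arm", "kwargs": {
  "increments": [
    [0,-0.4,4,0,0,0,1],
    [0,-0.4,8,0,0,0,1],
    [0,-0.4,11,0,0,0,1],
    [0,-0.4,14,0,0,0,1],
    [0,-0.4,15,0,0,0,1],
    [0,-0.4,15,0,0,0,1]
  ]
}}

```text
t: 13.55
tcp_pos: [0.4929, 0.1617, 0.0791]
tcp_rot: [[-1.0, 0.018, -0.001], [0.018, 1.0, 0.001], [0.001, 0.001, -1.0]]
ft_force: [0.1, 0.5, -1.4]
opening: 0.0121
```

```bash
python3 - <<'E'
from h import *
plan(.4932,.1615,.078,88.8)
E
```

```text
t 13.55 tcp [0.4929 0.1617 0.0791] j7 63.0 inc [-0.3 -0.2  1.1] [ 0.03 -0.08  0.16] F [ 0.12  0.48 -1.44] open 0.0121
```

Still hanging freely; creep down to feel the shoes.

Request:
{"fn": "move_arm", "kwargs": {
  "increments": [
    [0,0,1,0,0,0,1],
    [0,0,1.5,0,0,0,1],
    [0,0,1.5,0,0,0,1]
  ]
}}

```text
t: 13.85
tcp_pos: [0.493, 0.1617, 0.0779]
tcp_rot: [[-1.0, 0.018, -0.001], [0.018, 1.0, 0.001], [0.001, 0.001, -1.0]]
ft_force: [-1.2, 0.0, 4.0]
opening: 0.012
```

```bash
python3 - <<'E'
from h import *
c=cap('side','s15.png')
plan(.4932,.1615,.078,88.8)
P=cloud(c)
for r in range(290,330,3):
    print(r,[tuple((np.r_[toB(P[r,u]),P[r,u,2]]*1000).round().astype(int).tolist()) for u in (292,300,308,314,318,321)])
E
```

```text
t 13.9 tcp [0.493  0.1617 0.0779] j7 63.0 inc [-0.2 -0.2 -0.1] [ 0.04 -0.05  0.16] F [-1.09 -0.86  4.59] open 0.0116
290 [(-35, 32, 175), (-3, -80, 3), (-17, -86, 4), (-28, -90, 5), (-35, -92, 6), (-40, -96, 4)]
293 [(-23, 4, 121), (-35, -2, 121), (-20, -79, 4), (-30, -85, 2), (-38, -86, 6), (-42, -89, 4)]
296 [(-24, 6, 117), (-37, 4, 122), (-48, -1, 121), (-57, -5, 121), (-39, -81, 4), (-44, -84, 2)]
299 [(-24, 5, 107), (-38, 6, 117), (-50, 4, 122), (-59, 0, 121), (-64, -3, 120), (-47, -77, 3)]
302 [(-22, 2, 93), (-38, 6, 108), (-51, 6, 117), (-60, 4, 119), (-66, 1, 118), (-50, -70, 5)]
305 [(-23, 3, 86), (-36, 2, 93), (-51, 5, 107), (-61, 6, 114), (-65, -1, 106), (-52, -64, 4)]
308 [(-22, 3, 75), (-36, 1, 82), (-50, 2, 92), (-62, 6, 106), (-67, 3, 105), (-71, 0, 103)]
311 [(-22, 2, 65), (-36, 2, 73), (-50, 2, 83), (-61, 3, 91), (-68, 4, 97), (-72, 0, 94)]
314 [(-22, 2, 56), (-37, 2, 65), (-50, 1, 73), (-61, 3, 83), (-68, 2, 86), (-72, -1, 83)]
317 [(-22, 2, 45), (-37, 2, 54), (-51, 3, 66), (-61, 3, 73), (-68, 2, 76), (-71, -6, 66)]
320 [(-22, 3, 36), (-37, 2, 46), (-52, 3, 58), (-62, 3, 64), (-68, 2, 67), (-72, -3, 61)]
323 [(-17, -9, 2), (-168, 332, 664), (-52, 3, 47), (-66, 14, 75), (-69, 2, 58), (-77, 12, 79)]
326 [(-20, -3, 4), (-33, -8, 5), (-52, 4, 39), (-63, 3, 44), (-72, 10, 63), (-79, 17, 79)]
329 [(-22, 2, 2), (-35, -3, 3), (-48, -9, 3), (-58, -12, 5), (-76, 24, 80), (-79, 17, 69)]
```

Request:
{"fn": "move_arm", "kwargs": {
  "increments": [
    [0,0,0,0,0,0,0.8],
    [0,0,0,0,0,0,0.6],
    [0,0,0,0,0,0,0.5],
    [0,0,0,0,0,0,0.5],
    [0,0,0,0,0,0,0.5],
    [0,0,-20,0,0,0,0.5],
    [0,0,-50,0,0,0,0.5],
    [0,0,-50,0,0,0,0.5]
  ]
}}

```text
t: 14.7
tcp_pos: [0.4946, 0.1621, 0.1306]
tcp_rot: [[-1.0, 0.019, 0.003], [0.019, 1.0, 0.002], [-0.003, 0.002, -1.0]]
ft_force: [1.1, -0.8, 1.0]
opening: 0.0466
```

```bash
python3 - <<'E'
from h import *
c=cap('side','s16.png')
plan(.4932,.1615,.078,88.8)
cv2.imwrite('pics/s16z.png',cv2.resize(c['frame'][230:350,200:350,::-1],(750,600),interpolation=cv2.INTER_CUBIC))
P=cloud(c)
for r in range(293,326,6):
    print(r,[tuple((np.r_[toB(P[r,u]),P[r,u,2]]*1000).round().astype(int).tolist()) for u in (292,300,308,314,318,321)])
E
```

```text
t 14.75 tcp [0.494  0.162  0.1293] j7 63.4 inc [ 0.9 -0.6 51.3] [0.12 0.11 0.15] F [-0.69  0.35 -0.42] open 0.0467
293 [(-23, 3, 121), (-34, -2, 121), (-20, -79, 5), (-30, -84, 4), (-37, -88, 2), (-42, -91, 2)]
299 [(-24, 6, 108), (-37, 5, 116), (-50, 4, 121), (-58, 0, 120), (-64, -3, 120), (-47, -77, 4)]
305 [(-22, 2, 84), (-37, 4, 95), (-51, 5, 106), (-61, 6, 113), (-66, -1, 107), (-52, -65, 3)]
311 [(-22, 2, 65), (-37, 3, 75), (-51, 2, 84), (-61, 2, 91), (-67, 2, 94), (-72, 0, 94)]
317 [(-22, 3, 46), (-37, 2, 55), (-51, 2, 65), (-61, 2, 72), (-68, 2, 76), (-71, -6, 66)]
323 [(-17, -10, 2), (-37, 3, 36), (-52, 3, 46), (-66, 14, 74), (-69, 2, 58), (-77, 12, 80)]
```

View pics/s16z.png

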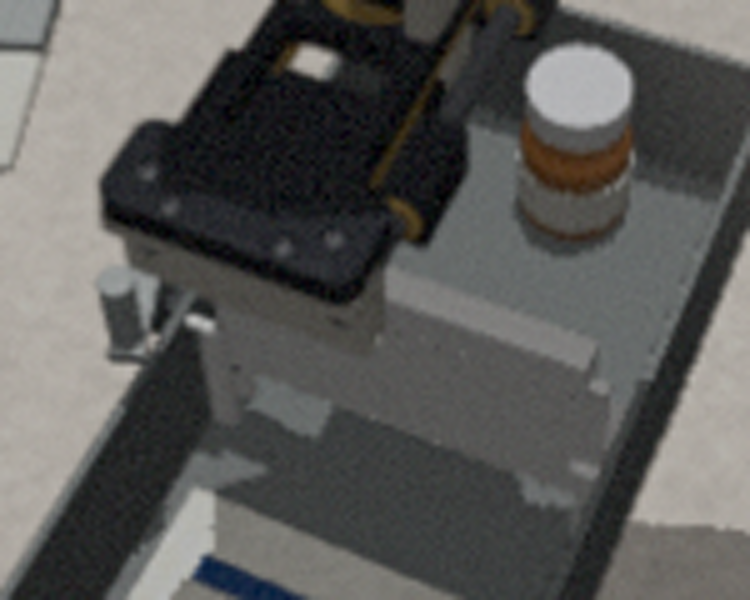

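Request:
{"fn": "move_arm", "kwargs": {
  "increments": [
    [0,0,0,0,0,0,1],
    [0,0,0,0,0,0,1],
    [0,0,0,0,0,0,1],
    [0,0,0,0,0,0,1],
    [0,0,0,0,0,0,1],
    [0,0,8,0,0,0,1],
    [0,0,14,0,0,0,1],
    [0,0,18,0,0,0,1]
  ]
}}

```text
t: 15.55
tcp_pos: [0.494, 0.1621, 0.1107]
tcp_rot: [[-1.0, 0.018, 0.002], [0.018, 1.0, 0.002], [-0.002, 0.002, -1.0]]
ft_force: [-2.3, -0.1, 8.6]
opening: 0.0001
```

```bash
python3 - <<'E'
from h import *
c=cap('side','s17.png')
plan(.4932,.1615,.082,88.8)
cv2.imwrite('pics/s17z.png',cv2.resize(c['frame'][230:350,200:350,::-1],(750,600),interpolation=cv2.INTER_CUBIC))
E
```

```text
t 15.6 tcp [0.4938 0.1621 0.1103] j7 63.2 inc [ 0.7 -0.6 28.3] [0.1  0.07 0.15] F [-0.11 -0.18  1.48] open 0.0003
```

View pics/s17z.png

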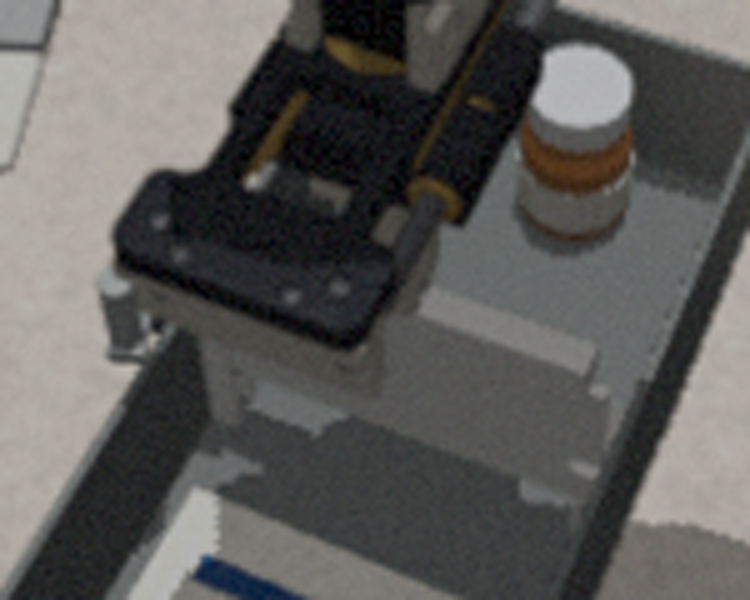

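Request:
{"fn": "move_arm", "kwargs": {
  "increments": [
    [0,0,4,0,0,0,1],
    [0,0,8,0,0,0,1],
    [0,0,12,0,0,0,1],
    [0,0,16,0,0,0,1],
    [0,0,20,0,0,0,1],
    [0,0,23,0,0,0,1],
    [0,0,25,0,0,0,1],
    [0,0,25,0,0,0,1]
  ]
}}

```text
t: 16.4
tcp_pos: [0.4946, 0.1632, 0.0877]
tcp_rot: [[-1.0, 0.018, 0.004], [0.018, 1.0, 0.004], [-0.004, 0.004, -1.0]]
ft_force: [-7.3, 0.1, 40.4]
opening: 0.0005
```

```bash
python3 - <<'E'
from h import *
c=cap('side','s18.png')
plan(.4932,.1615,.082,88.8)
P=cloud(c)
for r in range(299,340,4):
    print(r,[tuple((np.r_[toB(P[r,u]),P[r,u,2]]*1000).round().astype(int).tolist()) for u in (296,304,310,314,318,321)])
E
```

```text
t 16.45 tcp [0.4946 0.1632 0.0877] j7 63.1 inc [ 1.4 -1.7  5.7] [0.21 0.22 0.18] F [-7.69  0.4  39.57] open 0.0001
299 [(-26, -5, 94), (-18, -64, 3), (-28, -69, 3), (-35, -72, 3), (-42, -74, 5), (-47, -76, 5)]
303 [(-29, 2, 95), (-42, -2, 96), (-31, -60, 4), (-38, -64, 2), (-45, -66, 4), (-50, -68, 5)]
307 [(-32, 7, 91), (-44, 4, 95), (-53, 1, 95), (-58, -4, 92), (-48, -58, 4), (-53, -61, 3)]
311 [(-31, 7, 78), (-45, 7, 87), (-55, 6, 93), (-61, 4, 94), (-51, -51, 3), (-68, -11, 75)]
315 [(-30, 3, 59), (-44, 3, 68), (-56, 7, 81), (-63, 8, 88), (-67, 0, 79), (-70, -6, 71)]
319 [(-30, 4, 47), (-44, 3, 55), (-55, 2, 61), (-62, 3, 68), (-69, 3, 72), (-72, -4, 63)]
323 [(-30, 3, 31), (-44, 3, 41), (-55, 3, 50), (-66, 15, 76), (-69, 3, 59), (-77, 12, 79)]
327 [(-30, 3, 18), (-45, 2, 27), (-56, 4, 39), (-63, 4, 43), (-72, 11, 60), (-79, 18, 78)]
331 [(-31, 4, 6), (-44, 1, 11), (-55, 0, 18), (-63, 1, 24), (-78, 27, 79), (-79, 16, 61)]
335 [(-33, 10, 3), (-46, 5, 4), (-56, 0, 3), (-66, 9, 25), (-79, 31, 75), (-80, 14, 45)]
339 [(-36, 17, 3), (-49, 11, 2), (-59, 8, 5), (-77, 42, 78), (-79, 29, 57), (-79, 11, 25)]
```

Request:
{"fn": "move_arm", "kwargs": {
  "increments": [
    [0,0,-5,0,0,0,1],
    [0,0,-25,0,0,0,1],
    [0,0,-60,0,0,0,0.45],
    [0,0,-75,0,0,0,0.45],
    [0,0,-75,0,0,0,0.45],
    [0,0,-75,0,0,0,0.45]
  ]
}}

```text
t: 17.05
tcp_pos: [0.4941, 0.1628, 0.1622]
tcp_rot: [[-1.0, 0.018, 0.004], [0.018, 1.0, 0.004], [-0.004, 0.004, -1.0]]
ft_force: [0.7, -0.4, -0.6]
opening: 0.028
```

```bash
python3 - <<'E'
from h import *
c=cap('side','s19.png')
for k in cams.spot_point('keeper_tab','side')[:2]: print(k,toB(px(c,k['point'][1],k['point'][0],z=.121)))
x,y=fromB(.0761,.0418);print(x,y);plan(x,y,.098,88.8)
cv2.imwrite('pics/s19z.png',cv2.resize(c['frame'][220:370,190:340,::-1],(600,600),interpolation=cv2.INTER_CUBIC))
E
```

```text
{'point': [291.7, 225.6], 'p': 0.61} [0.07383511 0.04326613]
0.5686587031635602 0.2016971144161251
t 17.15 tcp [0.4937 0.1627 0.1615] j7 63.5 inc [-74.1  40.2  63.8] [0.17 0.13 0.19] F [-0.22 -0.42  0.25] open 0.0356
```

View pics/s19z.png

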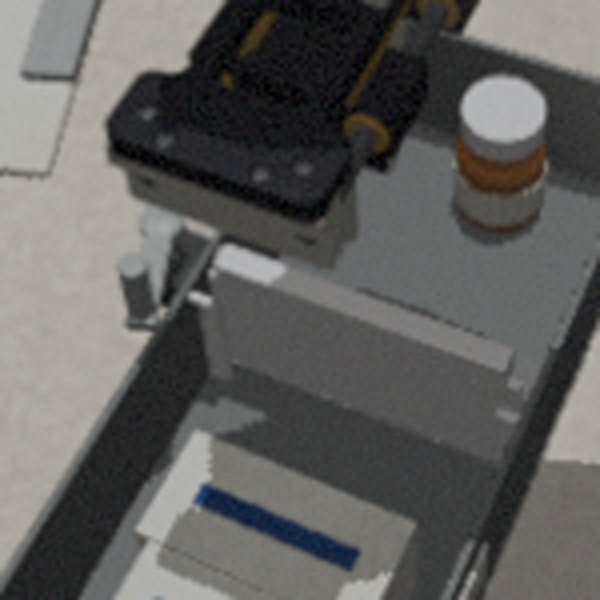

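Request:
{"fn": "move_arm", "kwargs": {
  "increments": [
    [-40,20,-3,0,0,0,0.45],
    [-73.5,40.2,-3,0,0,0,0.45],
    [-73.5,40.2,0,0,0,0,0.45],
    [-73.5,40.2,5,0,0,0,0.45],
    [-73.5,40.2,5,0,0,0,0.45]
  ]
}}

```text
t: 17.65
tcp_pos: [0.5662, 0.2007, 0.1549]
tcp_rot: [[-1.0, 0.018, -0.001], [0.018, 1.0, 0.001], [0.001, 0.001, -1.0]]
ft_force: [0.1, -0.1, -0.4]
opening: 0.0507
```

```bash
python3 - <<'E'
from h import *
c=cap('side','s20.png')
x,y=fromB(.0761,.0418);plan(x,y,.098,88.8)
cv2.imwrite('pics/s20z.png',cv2.resize(c['frame'][220:370,160:310,::-1],(600,600),interpolation=cv2.INTER_CUBIC))
E
```

```text
t 17.7 tcp [0.5664 0.2007 0.1556] j7 63.3 inc [-2.3  0.9 57.6] [ 0.09 -0.02  0.17] F [ 0.4  -0.49  0.29] open 0.0513
```

View pics/s20z.png

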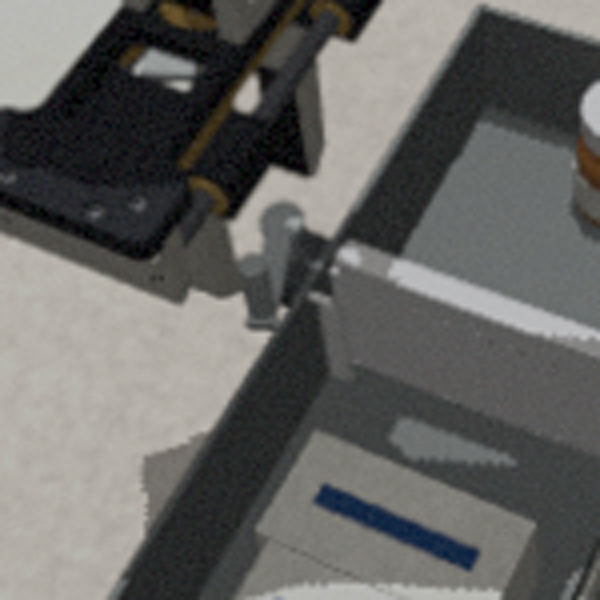

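Request:
{"fn": "move_arm", "kwargs": {
  "increments": [
    [-2,1,0,0,0,0,0.72],
    [-2,1,0,0,0,0,0.72],
    [-2,1,0,0,0,0,0.72],
    [-2,1,0,0,0,0,0.72]
  ],
  "force": 10
}}

```text
t: 18.1
tcp_pos: [0.5684, 0.2016, 0.1559]
tcp_rot: [[-1.0, 0.018, -0.0], [0.018, 1.0, 0.002], [0.0, 0.002, -1.0]]
ft_force: [1.6, 0.6, 0.5]
opening: 0.0268
```

```bash
python3 - <<'E'
from h import *
c=cap('side','s21.png')
x,y=fromB(.0761,.0418);plan(x,y,.098,88.8)
P=cloud(c);B=toB(P)
for nm,b in(('boss',(.075,.11,-.02,.02)),('tab',(.06,.095,.03,.055))):
    m=(B[...,0]>b[0])&(B[...,0]<b[1])&(B[...,1]>b[2])&(B[...,1]<b[3])&(P[...,2]>.09)&(P[...,2]<.15)
    q=np.c_[B[m],P[m][:,2]];print(nm,len(q),np.percentile(q,[2,50,98],axis=0).round(4).tolist())
    t=q[q[:,2]>np.percentile(q[:,2],98)-.005];print(t.mean(0))
cv2.imwrite('pics/s21z.png',cv2.resize(c['frame'][220:370,160:310,::-1],(600,600),interpolation=cv2.INTER_CUBIC))
E
```

```text
t 18.15 tcp [0.5684 0.2016 0.1558] j7 63.3 inc [-0.2 -0.  57.8] [ 0.09 -0.    0.17] F [0.61 0.78 0.1 ] open 0.0266
boss 129 [[0.081, -0.0057, 0.1003], [0.0893, 0.0047, 0.1052], [0.1005, 0.0195, 0.1075]]
[0.09000755 0.00530942 0.10518805]
tab 149 [[0.0697, 0.0331, 0.0995], [0.0736, 0.047, 0.1189], [0.0799, 0.0507, 0.1382]]
[0.07463903 0.04428174 0.13645461]
```

View pics/s21z.png

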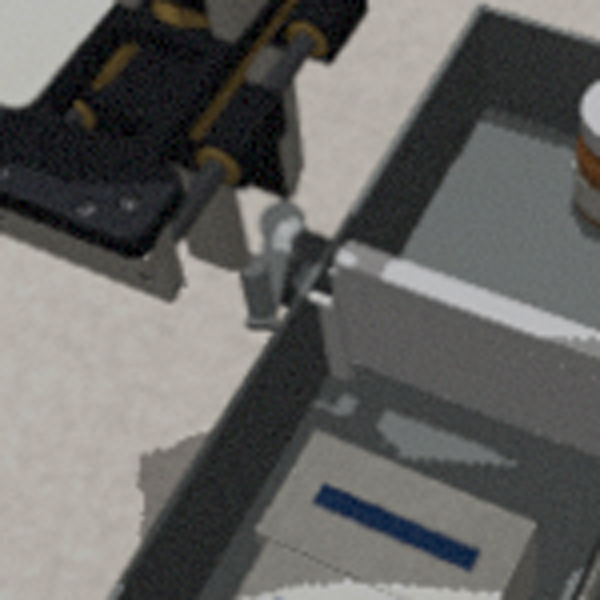

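Request:
{"fn": "move_arm", "kwargs": {
  "increments": [
    [0,1,15,0,0,0,0.72],
    [0,1,25,0,0,0,0.72],
    [0,1,35,0,0,0,0.72],
    [0,1,40,0,0,0,0.72]
  ]
}}

```text
t: 18.55
tcp_pos: [0.568, 0.2025, 0.1147]
tcp_rot: [[-1.0, 0.018, -0.001], [0.018, 1.0, 0.001], [0.001, 0.001, -1.0]]
ft_force: [0.2, 0.3, -0.2]
opening: 0.0258
```

```bash
python3 - <<'E'
from h import *
c=cap('side','s22.png')
x,y=fromB(.0755,.043);plan(x,y,.100,88.8)
cv2.imwrite('pics/s22z.png',cv2.resize(c['frame'][220:370,160:310,::-1],(600,600),interpolation=cv2.INTER_CUBIC))
E
```

```text
t 18.6 tcp [0.5678 0.2024 0.1143] j7 63.0 inc [-0.3  0.5 14.3] [ 0.05 -0.11  0.17] F [-0.36 -0.42 -0.98] open 0.0261
```

View pics/s22z.png

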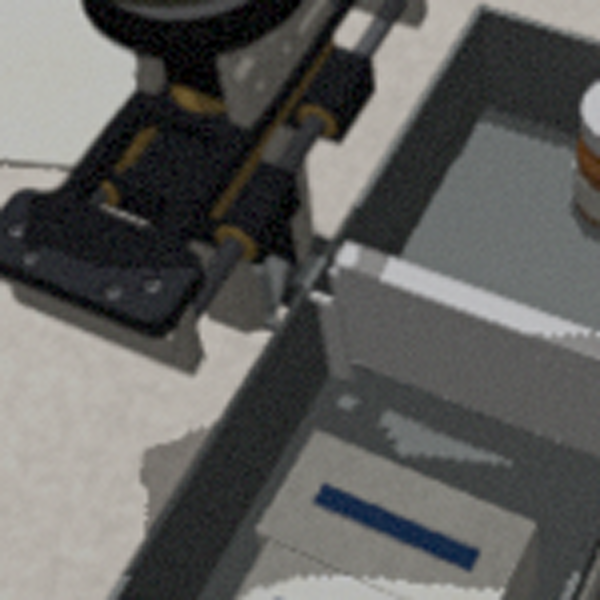

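Request:
{"fn": "move_arm", "kwargs": {
  "increments": [
    [0,0.5,6,0,0,0,0.72],
    [0,0.5,12,0,0,0,0.72],
    [0,0.5,13,0,0,0,0.72],
    [0,0.5,13,0,0,0,1],
    [0,0.5,13,0,0,0,1],
    [0,0.5,13,0,0,0,1],
    [0,0.5,13,0,0,0,1]
  ]
}}

```text
t: 19.3
tcp_pos: [0.5679, 0.2037, 0.1016]
tcp_rot: [[-1.0, 0.017, -0.001], [0.017, 1.0, 0.002], [0.001, 0.002, -1.0]]
ft_force: [-1.0, 3.0, -0.2]
opening: 0.0117
```

```bash
python3 - <<'E'
from h import *
c=cap('side','s23.png')
t0=ctrl.read_state()['tcp_pos'];b=toB(t0);print('tcp in bin',b)
plan(t0[0],t0[1],.100,88.8)
for th in np.radians([21,35,50,65,80,92]):
    x,y=fromB(.092-.045*np.sin(th),.045*np.cos(th));print(np.degrees(th));plan(x,y,t0[2],88.8)
E
```

```text
tcp in bin [0.07538674 0.04372337]
t 19.35 tcp [0.568  0.2036 0.1016] j7 62.9 inc [-0.  -0.   1.6] [ 0.09 -0.07  0.2 ] F [-0.86  2.98 -0.75] open 0.0117
21.0
t 19.35 tcp [0.568  0.2036 0.1016] j7 62.9 inc [-0.5 -1.7 -0. ] [ 0.09 -0.07  0.2 ] F [-0.86  2.98 -0.75] open 0.0117
35.0
t 19.35 tcp [0.568  0.2036 0.1016] j7 62.9 inc [ 9.2 -6.8 -0. ] [ 0.09 -0.07  0.2 ] F [-0.86  2.98 -0.75] open 0.0117
50.0
t 19.35 tcp [0.568  0.2036 0.1016] j7 62.9 inc [ 17.9 -14.7  -0. ] [ 0.09 -0.07  0.2 ] F [-0.86  2.98 -0.75] open 0.0117
65.0
t 19.35 tcp [0.568  0.2036 0.1016] j7 62.9 inc [ 24.3 -24.6  -0. ] [ 0.09 -0.07  0.2 ] F [-0.86  2.98 -0.75] open 0.0117
80.0
t 19.35 tcp [0.568  0.2036 0.1016] j7 62.9 inc [ 27.8 -35.8  -0. ] [ 0.09 -0.07  0.2 ] F [-0.86  2.98 -0.75] open 0.0117
92.0
t 19.35 tcp [0.568  0.2036 0.1016] j7 62.9 inc [ 28.5 -45.2  -0. ] [ 0.09 -0.07  0.2 ] F [-0.86  2.98 -0.75] open 0.0117
```

Request:
{"fn": "move_arm", "kwargs": {
  "increments": [
    [4,-2,0,0,0,0,1],
    [9.2,-6,0,0,0,0,1],
    [13.8,-9.8,0,0,0,0,1],
    [17.9,-14,0,0,0,0,1],
    [21.5,-19,0,0,0,0,1],
    [24.3,-24,0,0,0,0,1],
    [26.5,-30,0,0,0,0,1]
  ]
}}

```text
t: 20.05
tcp_pos: [0.5376, 0.1758, 0.1015]
tcp_rot: [[-1.0, 0.014, -0.005], [0.014, 1.0, 0.003], [0.005, 0.003, -1.0]]
ft_force: [-5.9, 5.2, 3.2]
opening: 0.0118
```

```bash
python3 - <<'E'
from h import *
c=cap('side','s24.png')
t0=ctrl.read_state()['tcp_pos'];b=toB(t0);print('tcp in bin',b)
for th in np.radians([80,90,94]):
    x,y=fromB(.092-.045*np.sin(th),.045*np.cos(th));plan(x,y,t0[2],88.8)
cv2.imwrite('pics/s24z.png',cv2.resize(c['frame'][220:370,160:310,::-1],(600,600),interpolation=cv2.INTER_CUBIC))
E
```

```text
tcp in bin [0.04536264 0.01347428]
t 20.1 tcp [0.5373 0.174  0.1015] j7 64.2 inc [-2.3 -5.7 -0. ] [ 0.07 -0.34  0.3 ] F [-8.88  4.43  4.14] open 0.0119
t 20.1 tcp [0.5373 0.174  0.1015] j7 64.2 inc [ -1.6 -13.5  -0. ] [ 0.07 -0.34  0.3 ] F [-8.88  4.43  4.14] open 0.0119
t 20.1 tcp [0.5373 0.174  0.1015] j7 64.2 inc [ -1.7 -16.6  -0. ] [ 0.07 -0.34  0.3 ] F [-8.88  4.43  4.14] open 0.0119
```

View pics/s24z.png

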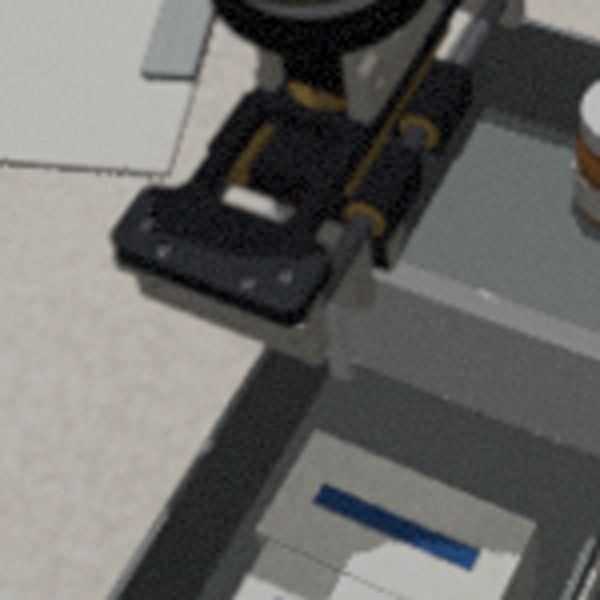

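Request:
{"fn": "move_arm", "kwargs": {
  "increments": [
    [0,-4,0,0,0,0,1],
    [0,-8,0,0,0,0,1],
    [0,-12,0,0,0,0,1],
    [0,-15,0,0,0,0,1],
    [0,-15,0,0,0,0,1]
  ]
}}

```text
t: 20.6
tcp_pos: [0.5358, 0.1614, 0.1016]
tcp_rot: [[-1.0, 0.014, -0.007], [0.014, 1.0, 0.004], [0.007, 0.004, -1.0]]
ft_force: [-5.0, 11.4, 0.5]
opening: 0.012
```

```bash
python3 - <<'E'
from h import *
c=cap('side','s25.png')
t0=ctrl.read_state();b=toB(t0['tcp_pos']);print('tcp in bin',b,t0['ft_force'],t0['opening'],t0['tcp_pos'])
cv2.imwrite('pics/s25z.png',cv2.resize(c['frame'][220:370,160:310,::-1],(600,600),interpolation=cv2.INTER_CUBIC))
E
```

```text
tcp in bin [0.04411588 0.00081629] [-4.65083859 10.88644833  0.70258275] 0.011574056647373102 [0.5358233  0.16139222 0.10155755]
```

View pics/s25z.png

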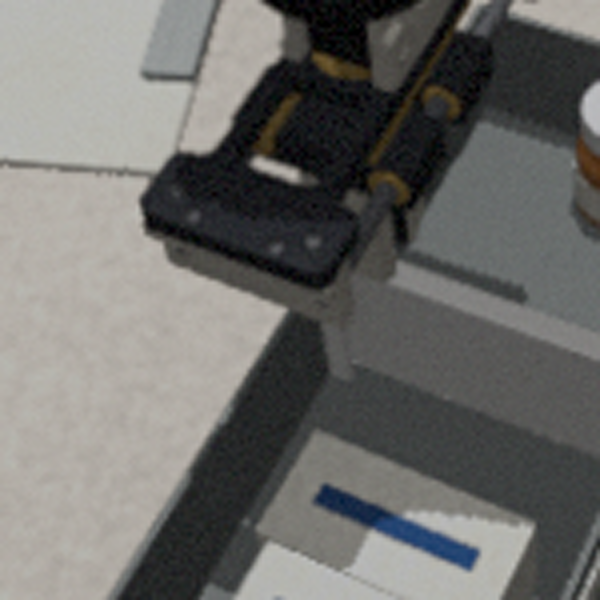

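Request:
{"fn": "move_arm", "kwargs": {
  "increments": [
    [0,0,0,0,0,0,0.8],
    [0,0,0,0,0,0,0.7],
    [0,0,0,0,0,0,0.7],
    [0,0,0,0,0,0,0.7],
    [0,0,-20,0,0,0,0.7],
    [0,0,-50,0,0,0,0.7],
    [0,0,-90,0,0,0,0.7],
    [0,0,-120,0,0,0,0.7]
  ]
}}

```text
t: 21.45
tcp_pos: [0.537, 0.1604, 0.2235]
tcp_rot: [[-1.0, 0.014, -0.006], [0.014, 1.0, 0.004], [0.006, 0.004, -1.0]]
ft_force: [0.7, 0.2, -0.6]
opening: 0.0278
```

Request:
{"fn": "move_arm", "kwargs": {
  "increments": [
    [0,-50,0,0,0,0,0.7],
    [0,-100,0,0,0,0,0.7],
    [0,-150,0,0,0,0,0.7],
    [0,-200,0,0,0,0,0.7],
    [0,-250,0,0,0,0,0.7],
    [0,-250,0,0,0,0,0.7]
  ]
}}

```text
t: 22.05
tcp_pos: [0.5323, -0.0978, 0.2228]
tcp_rot: [[-1.0, 0.025, -0.006], [0.025, 1.0, 0.0], [0.006, 0.0, -1.0]]
ft_force: [0.0, 0.5, 0.6]
opening: 0.0279
```

```bash
python3 - <<'E'
from h import *
c=cap('side','s26.png');t=cap('top','t26.png')
for n,k in(('side',c),('top',t)):
    for o,z in(('keeper_tab',.121),('stray_mid',.032),('mate_mid',.032),('jar_mid',.04),('divider_mid',.053),('narrow_mid',.049)):
        print(n,o,[(round(r['p'],2),px(k,r['point'][1],r['point'][0],z=z)[:2].round(4),toB(px(k,r['point'][1],r['point'][0],z=z)).round(4)) for r in cams.spot_point(o,n)[:2]])
P=cloud(c);B=toB(P)
m=(abs(B[...,0]-.047)<.02)&(abs(B[...,1])<.03)&(P[...,2]>.109)&(P[...,2]<.15)
q=np.c_[B[m],P[m][:,2]];print(len(q),q[q[:,2]>.132].mean(0))
m=(abs(B[...,0]+.02)<.04)&(abs(B[...,1])<.015)&(P[...,2]>.07);q=np.c_[B[m],P[m][:,2]];print('rail top',np.percentile(q,[2,50,98],axis=0).round(4))
cv2.imwrite('pics/s26z.png',cv2.resize(c['frame'][130:400,170:390,::-1],None,fx=2.2,fy=2.2,interpolation=cv2.INTER_CUBIC))
E
```

```text
side keeper_tab [(0.81, array([0.5336, 0.1617]), array([0.0419, 0.001 ]))]
side stray_mid [(0.87, array([0.4968, 0.2511]), array([0.0032, 0.0897])), (0.5, array([0.5068, 0.1499]), array([ 0.0153, -0.0113]))]
side mate_mid [(0.82, array([0.4875, 0.2975]), array([-0.007 ,  0.1358]))]
side jar_mid [(0.97, array([0.4838, 0.0317]), array([-0.0052, -0.1299])), (0.52, array([ 0.5616, -0.248 ]), array([ 0.0785, -0.4079]))]
side divider_mid [(0.81, array([0.4986, 0.1594]), array([ 0.0069, -0.0019]))]
side narrow_mid [(0.78, array([ 0.5626, -0.2408]), array([ 0.0793, -0.4008]))]
top keeper_tab [(0.46, array([0.5415, 0.163 ]), array([0.0498, 0.0025]))]
top stray_mid [(0.96, array([0.4979, 0.2503]), array([0.0044, 0.0889]))]
top mate_mid [(0.87, array([0.4857, 0.2913]), array([-0.0087,  0.1297]))]
top jar_mid [(0.84, array([0.4804, 0.0244]), array([-0.0084, -0.1373])), (0.2, array([0.497 , 0.2455]), array([0.0035, 0.0841]))]
top divider_mid [(0.95, array([0.4923, 0.1652]), array([0.0005, 0.0037]))]
top narrow_mid []
101 [0.04646579 0.00280126 0.13550341]
rail top [[-0.0586 -0.0052  0.0707]
 [-0.0208  0.0045  0.0947]
 [ 0.0181  0.0069  0.0977]]
```

View pics/s26z.png

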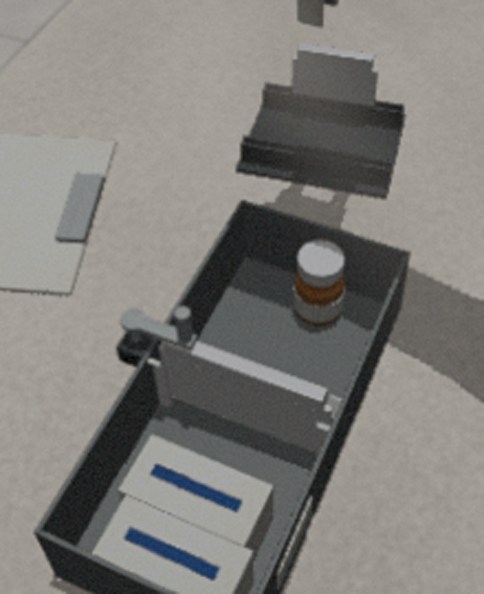

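```bash
python3 - <<'E'
from h import *
print(ctrl.read_state()['ft_force']);print(ctrl.job_done())
E
```

```text
[-0.76983455 -0.46776736  0.52830756]
the job is handed in; nothing more can be done
None
```

I finished all four steps in order and handed the job in at about 22 s. No verdict is reported, so the results below are my own last checks.

**Done:**
- I pushed the stray carton up to its mate.
- I took the wide divider from the stand and lowered it onto the shoes. I felt about 4 N of contact there, then let go.
- I pressed it home until it bottomed out at 40 N.
- I gripped the keeper tab and turned it to its stop, felt as 11 N.

**Last checks (both cameras):**

| Item | Measured | Required |
|---|---|---|
| Carton centres apart | about 43 to 50 mm, in contact | under 66 mm |
| Stray carton along bin y | 89 mm | over 60 mm |
| Keeper tab from guide line | 1 to 3 mm (about 1.5 rad) | over 1.4 rad |
| Rail top above table | 95 mm (96 mm is fully home) | within 3.5 mm of home |

The jar is upright at its end of the bin, and the narrow divider is standing in the stand. The arm is clear of everything.

**What failed or disagreed:**
- **Fingertip height:** the reported tool point disagreed with the cameras. The fingertips sat about 35 mm higher than the stated geometry, so my first grasp closed above the rail. I corrected the heights from camera depth and contact.
- **Push height:** the carton was pushed higher up than I meant, with a brief 7 N upward force, but it did not tip.
- **Network estimates:** these scattered by several mm at the end. For the divider, they gave −1.9 mm (side) and +3.7 mm (top) along bin y, where the limit is 4 mm. Camera depth put it within about 1 to 2 mm of the guide line.

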